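# Gauge the ironing-board hinge yokes and sort them

### The arm

A 7-joint arm with a two-finger parallel gripper is mounted at the origin on the work surface. World frame = base frame: x ahead of the robot, y to its left, z up, the work surface at z = 0. Lengths are in m, angles in rad, forces in N, time in s.
With the tool pointing down it reaches from about 0.425 to 0.925 m from the base axis. Payload 6.8 kg.
Tool frame: the origin (TCP) lies at the very end of the fingers, on their centre line; the grasp point (between the pads) lies 19 mm behind it; z points along the fingers, y is the line along which they close (so a half turn about z gives the same grasp; the last joint's range is limited). The gripper opens to 85 mm and grips with 20 to 120 N. Pads are 22 mm wide; open, the fingers measure 114 mm over their backs; the gripper's body (76 mm by 85 mm) begins 54 mm behind the grasp point. The pads swing forward as they close: fully open they stand 13 mm farther back than shut.
Start: joints at [1.024, 0.477, 0.022, 1.555, -0.011, 1.109, -0.083], TCP at [0.287, -0.611, 0.211] pointing down, gripper open.
Joint ranges: [-2.96, 2.96], [-0.34, 2.1], [-1.41, 1.46], [0.24, 2.44], [-1.37, 4.51], [0.17, 1.92], [-2.96, 2.96]. Speed limits (rad/s): [2.39, 2.39, 3.14, 3.14, 3.14, 3.14, 3.14].

### API

Orientations are given as a unit quaternion [w, x, y, z].
In Python, from station import * gives the robot as it stands.
- The arm moves only by the tool jog_arm, never from a script. Its argument "moves" is one flat list of numbers, 7 for each row, row after row: the shift along the tool's x, y, z normalised to -1 to 1, where 1 is 20 mm, then the turn, a rotation vector about the tool's x, y, z normalised to -1 to 1, where 1 is 4 degrees, then the opening, from 0 (shut) to 1 (fully open). In form: [x, y, z, rx, ry, rz, claw, x, y, z, rx, ry, rz, claw, ...]. A call has exactly 8 rows; each row shifts and turns the commanded pose from where the row before left it, along the tool's axes as they then stand; what a row does not reach is not made up. A row lasts 1/12 s, in which the tool goes at most 41.7 mm and 7.16 degrees, less where a joint would pass 70% of its speed; a pose out of reach is approached as far as the arm can. A call with a number of a shift or a turn outside -1 to 1 is refused whole. A call with a gripper value outside its range is refused whole. The fingers move at their own pace and stop on an object; "grip_force" is the grip in N (left out, the last holds). Time passes only in rows, so rows that do not move let the fingers close, or fill a call up. It gives the time, the measured TCP pose, the force, the opening and the grip force at its end, in the units of the state.
- get_obs(): the state, without advancing time (a new reading comes with each control period).
- read_camera(name): name is "side" or "top"; returns a dict with "color" (384x512x3 uint8, blue, green, red), "fx", "fy", "cx", "cy" (pixels), "rvec" (rotation vector, rad) and "tvec" (3), from world to camera coordinates, as OpenCV has them. Camera axes: x right, y down, z forward; pixel columns grow to the right and rows downward; lengths in m; the calibration is good to about 2 mm. A picture is of the moment at which its call begins. There is no depth.
- hand_in(): hands the job in; it is judged then, once.
The state is a dict: "t": time; "q": joint angles; "joint_vel": joint speeds; "joint_torque": joint torques, N m; "eef_pos": TCP position; "tool_rot": TCP orientation; "contact_force": force on the tool from outside, world axes, zero at the start; "torque": the same for the moment, N m; "gripper_width": opening from 0.0 (shut) to 1.0 (fully open); "grasp_force": force on a finger pad.
Only numpy, scipy, OpenCV 4.12 (cv2) and the standard library are available. Lean on these libraries where they do the work, as an engineer would, in place of code of your own. Each camera call takes 0.05 s, during which the arm holds its last target. There are 200 camera calls.

### The job

Check the hinge yokes on the shelf with the feeler from its stand: one after another in the order red, yellow, green, blue (skip any colour that is missing), slide the blade straight down into the middle of each yoke's gap to see whether it goes well down (more than half way) or jams just inside the mouth, pressing lightly against the jam for a moment. Lift the chest's lid past its balance point so that its springs hold it open, and stand the yokes that the blade fits in the chest and those that jam in the white saucer, upright. Leave the feeler back in its stand and the lid open, and do not disturb the bottle and the lint roller.

Things in the scene. Friction and masses are not known exactly. Their poses are not given: they have to be found in the camera images.
- lid (a joint): chest lid's hinge angle (rad): 0 shut, grows as it opens, stop at 1.9. Green plate 175 x 224 x 6 mm, 0.6 kg, hinged on the chest's far (+x) upper edge, spring barrels on the hinge: below its balance at about 1.07 it falls shut, above it the springs carry it to the stop and hold it there. Under 5 N at the handle moves it
- lid_handle (a point): middle of the lid's handle, a steel bar of 10 mm diameter along the chest's y, 100 mm between its two posts' centres, 40 mm above the lid's top face, 160 mm from the hinge line, 15 mm from the lid's free edge. Turns with the lid (x, z about the hinge)
- lid_hinge (a point): middle of the lid's hinge line, which runs along the chest's y; lid shut: handle 160 mm towards chest -x and 46 mm above it
- chest: fixed green metal chest, outside 170 (x) x 220 (y) x 55 (z) mm, walls and floor 5 mm, origin at the centre of its underside, lid hinge on its +x side, the handle side towards the robot
- saucer: fixed rectangular white ceramic saucer, outside 140 (x) x 190 (y) x 18 (z) mm, walls and floor 5 mm, open on top, origin at the centre of its underside
- stand: fixed wooden stand for the feeler: base 70 x 70 x 6 mm, on it two walls 50 mm long (x), 14 mm thick, up to z = 58 mm, with a 10 mm slot between them along x, open at its ends. Origin at the centre of its underside
- feeler: feeler gauge, 80 g: upright steel blade 24 (x) x 5 (y) x 52 (z) mm, origin at the middle of its lower edge, z up the blade, under an orange grip block 34 (x) x 16 (y) x 40 (z) mm spanning z = 50 to 90 mm. It starts in the stand, blade down in the slot with its x along the stand's x, the grip block resting on the tops of the walls (origin 8 mm above the stand's)
- yoke_red: red U-shaped hinge yoke, 120 g, 50 (x) x 32 (y) x 40 (z) mm, origin under its centre, gap up. 8 mm base, two cheeks, flat outer faces at y +-16. The gap runs along x, open above and at its ends, 9 mm wide at the mouth (z 40). Good: 9 mm wide down to its floor at z 8. Pinched: only 3 mm from 6 mm below the mouth down, so a 5 mm blade jams there. May be absent
- yoke_yellow: yellow U-shaped hinge yoke, 120 g, 50 (x) x 32 (y) x 40 (z) mm, origin under its centre, gap up. 8 mm base, two cheeks, flat outer faces at y +-16. The gap runs along x, open above and at its ends, 9 mm wide at the mouth (z 40). Good: 9 mm wide down to its floor at z 8. Pinched: only 3 mm from 6 mm below the mouth down, so a 5 mm blade jams there. May be absent
- yoke_green: green U-shaped hinge yoke, 120 g, 50 (x) x 32 (y) x 40 (z) mm, origin under its centre, gap up. 8 mm base, two cheeks, flat outer faces at y +-16. The gap runs along x, open above and at its ends, 9 mm wide at the mouth (z 40). Good: 9 mm wide down to its floor at z 8. Pinched: only 3 mm from 6 mm below the mouth down, so a 5 mm blade jams there. May be absent
- yoke_blue: blue U-shaped hinge yoke, 120 g, 50 (x) x 32 (y) x 40 (z) mm, origin under its centre, gap up. 8 mm base, two cheeks, flat outer faces at y +-16. The gap runs along x, open above and at its ends, 9 mm wide at the mouth (z 40). Good: 9 mm wide down to its floor at z 8. Pinched: only 3 mm from 6 mm below the mouth down, so a 5 mm blade jams there. May be absent
- bottle: bystander: frosted glass bottle with white screw cap, 60 mm diameter, 150 mm tall, origin at the centre of its underside
- lint_roller: bystander: grey plastic lint roller lying along y, 44 mm diameter, 200 mm long, origin on the table below it
- switch_panel: bystander, fixed: small metal panel with three toggle switches, 70 x 120 mm, 55 mm tall with its toggles, origin at the centre of its underside
Not all that is in view belongs to the job. There is more than one size of the yoke_blue; the one meant has the size given above. Of the things that look like the feeler, the smaller one is meant.

How it is judged:
By the outcome, as a careful person would: the job done as asked, in the order asked, and still so for the second after the job is handed in, with the robot touching nothing.
Of yoke_red, yoke_yellow, yoke_green, yoke_blue only 3 to 4 are there at a start; the rules pass over those that are not, and their reading is None.
At some moment in a run one of yoke_red, yoke_yellow, yoke_green, yoke_blue may be knocked a few centimetres aside while the robot is not near it.
It also fails if it takes over 210 s, if anything falls off the work surface, if the arm or the gripper's body presses on something with over 40 N, if the wrist force passes 120 N, or if a joint passes its speed limit or range.

## Working session

There is one attempt and no reset: what is moved stays moved. The work goes in short steps, Python scripts to look and compute and a tool call to move; the robot and the scene stay as the last step left them, time stands still between calls to the robot, and variables do not carry over. Pictures are saved under pics/ and viewed, at most 14 in all, crops included, and the job is handed in when it is done.

Besides the shell and the picture viewer there is one more tool, called after ">>>" by a JSON object that holds its "op" and its "data". jog_arm: Moves the arm, as the interface text tells. Scaled input: -1 to 1 covers 20 mm each way for a shift and 4 degrees each way for a turn. Its arguments: {"type":"object","properties":{"moves":{"type":"array"},"grip_force":{"type":"number"}},"required":["moves"]}

```bash
mkdir -p pics; ls
python3 - <<'E'
from station import *
import cv2
for n in("side","top"):
    c=read_camera(n); cv2.imwrite(f"pics/{n}0.png",c["color"]); print(n,c["fx"],c["fy"],c["cx"],c["cy"],c["rvec"],c["tvec"])
o=get_obs();print(o)
E
```

```text
pics
side 378.22523246554755 378.22523246554755 260.4679122930002 194.25133466846543 [ 0.95230881 -2.58198406  0.94981941] [0.42840244 0.35803481 0.75474013]
top 395.95331370068874 395.95331370068874 248.39967132686414 194.61510194975727 [ 2.15053209 -2.10002772  0.18030375] [-0.03985351  0.59242391  0.89167635]
{'t': 0.1, 'q': array([ 1.02387647,  0.47775936,  0.02234198,  1.55633499, -0.01148665,
        1.10931964, -0.08308897]), 'joint_vel': array([ 0.00092126, -0.00176258,  0.00253071, -0.00369304,  0.00011744,
       -0.00083077, -0.00077941]), 'joint_torque': array([ 3.76847616e-03, -5.97766900e+01,  1.61329083e+00, -2.81957084e+01,
        1.27672817e-02,  5.03268719e-03,  2.02035261e-05]), 'eef_pos': array([ 0.28653124, -0.61053939,  0.21040228]), 'tool_rot': array([-8.08757324e-04,  9.76021588e-01,  2.17672101e-01, -2.50093878e-04]), 'contact_force': array([-0.1398443 ,  0.42739662, -0.0273942 ]), 'torque': array([ 0.01624577, -0.02271279,  0.00114371]), 'grasp_force': 0.0, 'gripper_width': 1.00008872534764}
```

View pics/side0.png

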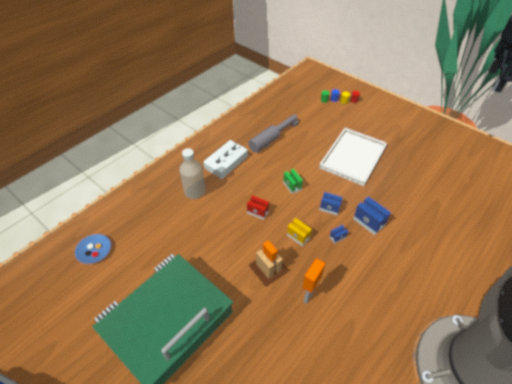

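View pics/top0.png

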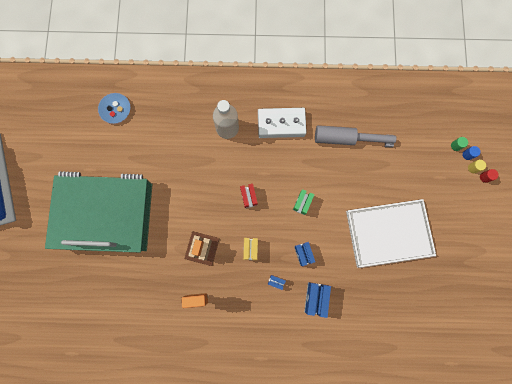

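The side view shows yokes red (258,206), yellow (299,231) and green (292,180). There are three blue ones: (331,203), (371,214) large and (339,233) small. Two feelers are visible, one in the stand (270,258) and a bigger one at (314,278). I'll enlarge the top view to confirm which are meant.

```bash
cat > h.py <<'E'
import numpy as np, cv2
from station import *
class Cam:
    def __init__(s,n):
        c=read_camera(n); s.img=c["color"]; s.R=cv2.Rodrigues(np.array(c["rvec"],float))[0]; s.t=np.array(c["tvec"],float).ravel()
        s.K=np.array([[c["fx"],0,c["cx"]],[0,c["fy"],c["cy"]],[0,0,1]]); s.C=-s.R.T@s.t
        s.hsv=cv2.cvtColor(s.img,cv2.COLOR_BGR2HSV)
    def pt(s,u,v,z):
        d=s.R.T@np.linalg.solve(s.K,[u,v,1.]); return s.C+d*(z-s.C[2])/d[2]
    def px(s,P):
        p=s.K@(s.R@np.asarray(P,float)+s.t); return p[:2]/p[2]
    def blobs(s,h0,h1,smin=110,vmin=60,amin=25):
        h,S,V=cv2.split(s.hsv)
        m=(((h>=h0)&(h<=h1)) if h0<=h1 else ((h>=h0)|(h<=h1)))&(S>=smin)&(V>=vmin)
        cs,_=cv2.findContours(m.astype(np.uint8),cv2.RETR_EXTERNAL,cv2.CHAIN_APPROX_NONE)
        return [c for c in cs if cv2.contourArea(c)>=amin]
    def crop(s,name,u0,v0,u1,v1,k):
        cv2.imwrite(name,cv2.resize(s.img[v0:v1,u0:u1],None,fx=k,fy=k,interpolation=cv2.INTER_CUBIC))
    def rect(s,c,z):
        P=np.array([s.pt(u,v,z)[:2] for u,v in c[:,0]],np.float32)
        return cv2.minAreaRect(P)
E
python3 - <<'E'
from h import *
T=Cam("top");S=Cam("side")
a=cv2.resize(T.img[170:325,165:345],None,fx=4.4,fy=3.8,interpolation=cv2.INTER_CUBIC)[:,:792]
cv2.imwrite("pics/c1.png",a)
S.crop("pics/c2.png",240,160,400,280,5) if 0 else S.crop("pics/c2.png",240,160,400,305,4)
print(T.C,S.C)
for n,h0,h1 in(("red",172,4),("yel",22,34),("grn",45,80),("blu",105,125),("org",8,16)):
    for c in T.blobs(h0,h1,smin=140,vmin=80):
        r=T.rect(c,.04); u=c[:,0].mean(0)
        print(n,u.round(),np.round(r[0],4),np.round(r[1],4),round(r[2],1))
E
```

```text
[ 0.42719889 -0.03491091  0.98179603] [0.19320345 0.44461776 0.80395131]
red [244. 196.] [ 0.5917 -0.0157] [0.0529 0.0102] 14.3
red [252. 194.] [ 0.5969 -0.0353] [0.0524 0.0112] 15.1
red [489. 176.] [ 0.6564 -0.6081] [0.0259 0.0453] 19.7
yel [246. 251.] [ 0.4628 -0.0232] [0.0374 0.0095] 1.4
yel [475. 168.] [ 0.6734 -0.5767] [0.0316 0.0287] 44.5
grn [456. 146.] [ 0.7274 -0.5341] [0.027 0.02 ] 51.2
blu [324. 300.] [ 0.3518 -0.2049] [0.0222 0.0702] 82.9
blu [312. 299.] [ 0.3549 -0.1782] [0.025  0.0699] 82.6
blu [275. 285.] [ 0.3845 -0.0931] [0.0343 0.0075] 71.2
blu [277. 279.] [ 0.3965 -0.0978] [0.0329 0.008 ] 71.1
blu [304. 254.] [ 0.4573 -0.1607] [0.0475 0.0336] 18.9
blu [  1. 205.] [0.558  0.5685] [0.0715 0.0096] 7.7
blu [471. 153.] [ 0.7127 -0.5698] [0.025  0.0445] 27.7
org [194. 300.] [0.345  0.0929] [0.0295 0.0617] 7.0
org [197. 247.] [0.4661 0.0923] [0.0214 0.0368] 77.1
```

View pics/c1.png

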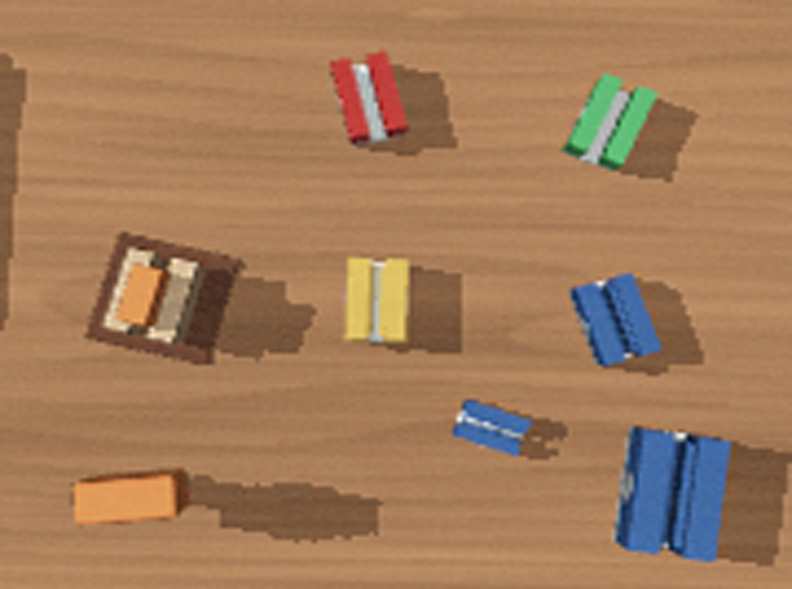

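View pics/c2.png

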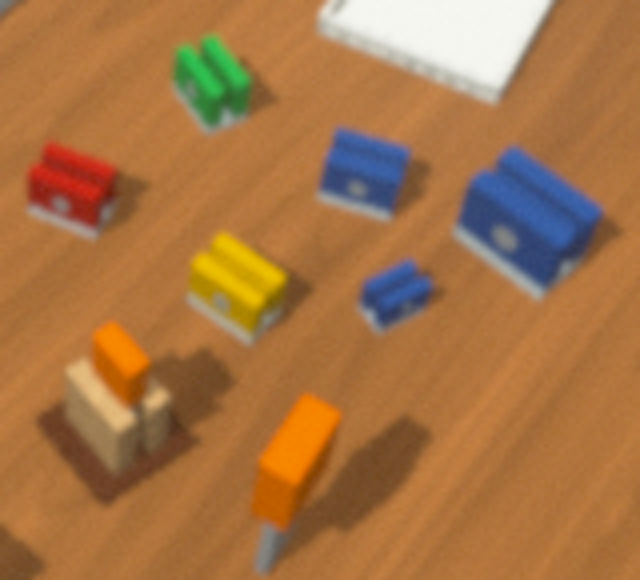

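```bash
cat >> h.py <<'E'
Y={"red":(170,6),"yel":(20,36),"grn":(45,85),"blu":(103,126)}
def yokes(T,roi=(165,170,345,325),names=Y,show=1):
    """top-face rectangles of the yokes at z=.04 from the top view"""
    out={}
    u0,v0,u1,v1=roi; k=4
    im=cv2.resize(T.img[v0:v1,u0:u1],None,fx=k,fy=k,interpolation=cv2.INTER_CUBIC)
    h,S,V=cv2.split(cv2.cvtColor(im,cv2.COLOR_BGR2HSV))
    for n in names:
        a,b=Y[n]
        m=(((h>=a)&(h<=b)) if a<b else ((h>=a)|(h<=b)))&(S>110)&(V>40)
        mm=cv2.morphologyEx(m.astype(np.uint8),cv2.MORPH_CLOSE,np.ones((17,17)))
        N,L,st,_=cv2.connectedComponentsWithStats(mm)
        for i in range(1,N):
            if st[i,4]<600: continue
            sel=(L==i)&m; th,_=cv2.threshold(V[sel].reshape(-1,1),0,255,cv2.THRESH_OTSU)
            hi=V[sel][V[sel]>th].mean(); lo=V[sel][V[sel]<=th].mean()
            top=sel&(V>th) if hi-lo>35 else sel
            vs,us=np.nonzero(top)
            P=np.array([T.pt((u+.5)/k-.5+u0,(v+.5)/k-.5+v0,.04)[:2] for u,v in zip(us,vs)],np.float32)
            r=cv2.minAreaRect(P); w,hh=r[1]; ang=r[2] if w>hh else r[2]+90
            ang=(ang+90)%180-90
            if show: print(n,"c",np.round(r[0],4),"mean",P.mean(0).round(4),"size",np.round([max(w,hh),min(w,hh)],4),"yaw",round(ang,1),"hi/lo",int(hi),int(lo),"npx",len(P)//k//k)
            out.setdefault(n,[]).append((r[0],r[1],ang))
    return out
E
python3 - <<'E'
from h import *
T=Cam("top");S=Cam("side")
yokes(T)
# feeler grip top, z=.098
for C,n in((T,"top"),(S,"side")):
    for c in C.blobs(5,18,smin=170,vmin=180,amin=15):
        u=c[:,0].mean(0)
        if 160<u[0]<340 and 230<u[1]<320: r=C.rect(c,.098); print(n,u.round(),np.round(r[0],4),np.round(r[1],4),round(r[2],1))
T.crop("pics/c3.png",170,215,240,275,10)
a=np.hstack([cv2.resize(T.img[165:265,40:160],None,fx=3.3,fy=3.3,interpolation=2),cv2.resize(S.img[250:384,85:245],None,fx=2.47,fy=2.47,interpolation=2)[:330]])
cv2.imwrite("pics/c4.png",a);print(a.shape)
# project known marks for a check
for z in(0,):print(T.px([.4629,-.0232,.04]))
E
```

```text
red c [ 0.5964 -0.0254] mean [ 0.5962 -0.0255] size [0.0508 0.0335] yaw 14.4 hi/lo 187 111 npx 198
yel c [ 0.4674 -0.0329] mean [ 0.4674 -0.0328] size [0.0487 0.032 ] yaw -0.1 hi/lo 222 182 npx 213
grn c [ 0.5836 -0.159 ] mean [ 0.5832 -0.1592] size [0.0492 0.0319] yaw -22.9 hi/lo 188 110 npx 170
blu c [ 0.4578 -0.1619] mean [ 0.4578 -0.1622] size [0.049 0.032] yaw 19.2 hi/lo 162 100 npx 230
blu c [ 0.3905 -0.0954] mean [ 0.3906 -0.0956] size [0.036  0.0223] yaw 70.8 hi/lo 168 146 npx 113
blu c [ 0.3531 -0.1933] mean [ 0.3528 -0.1937] size [0.0712 0.0467] yaw -7.3 hi/lo 163 95 npx 518
side [334. 294.] [0.2951 0.0888] [0.0101 0.041 ] 0.6
side [312. 274.] [0.3544 0.0796] [0.0277 0.0788] 7.7
side [240. 265.] [0.4785 0.1638] [0.0186 0.0478] 22.2
side [249. 253.] [0.4848 0.1287] [0.0197 0.0212] 5.8
side [263. 247.] [0.4708 0.092 ] [0.0588 0.0419] 1.3
(330, 791, 3)
[246.00034933 249.9124811 ]
```

View pics/c3.png

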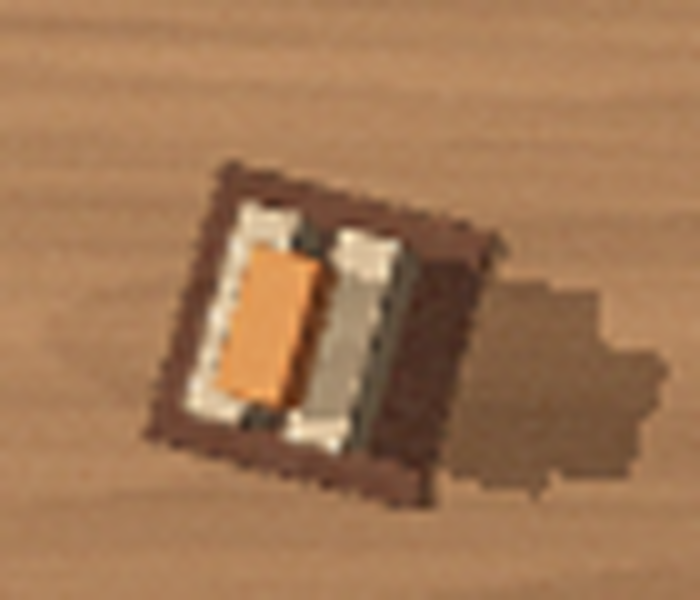

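View pics/c4.png

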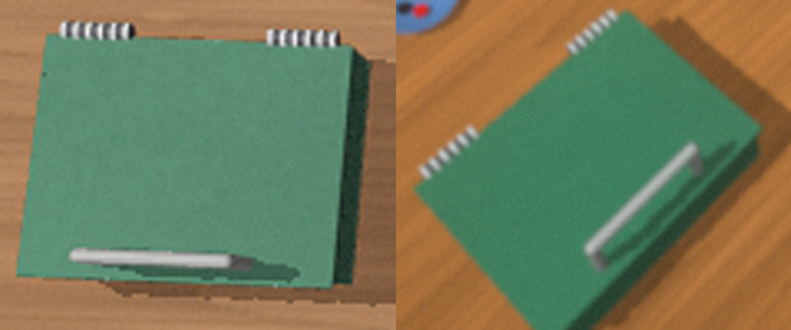

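The crops confirm the middle blue at top (305,254) is 49x32 mm, so it is the one meant; (277,282) is 36 mm and (318,300) is 71 mm. The smaller feeler is in the stand, with its grip's top around (197,247). The chest handle runs from about (61,243) to (110,244).

```bash
cat >> h.py <<'E'
def orange_top(T,u0=170,v0=215,u1=240,v1=275,z=.098,vm=215):
    k=6; im=cv2.resize(T.img[v0:v1,u0:u1],None,fx=k,fy=k,interpolation=cv2.INTER_CUBIC)
    h,S,V=cv2.split(cv2.cvtColor(im,cv2.COLOR_BGR2HSV)); m=(h>=7)&(h<=17)&(S>130)&(V>vm)
    vs,us=np.nonzero(m); P=np.array([T.pt((u+.5)/k-.5+u0,(v+.5)/k-.5+v0,z)[:2] for u,v in zip(us,vs)],np.float32)
    return cv2.minAreaRect(P),P.mean(0)
def plan(x,y,z,yaw):
    """print tool-frame jog totals to a tool-down pose; yaw = world angle of the tool x axis (deg, mod 180)"""
    from scipy.spatial.transform import Rotation as R
    o=get_obs(); q=o["tool_rot"]; A=R.from_quat([q[1],q[2],q[3],q[0]]).as_matrix()
    cur=np.degrees(np.arctan2(A[1,0],A[0,0])); dy=(yaw-cur+90)%180-90
    B=R.from_rotvec([np.pi,0,0]).as_matrix(); c,s=np.cos(np.radians(cur+dy)),np.sin(np.radians(cur+dy))
    B=np.array([[c,s,0],[s,-c,0],[0,0,-1]])
    d=np.array([x,y,z])-o["eef_pos"]; rv=R.from_matrix(A.T@B).as_rotvec(degrees=True)
    print("pos",o["eef_pos"].round(4),"yaw",round(cur,1),"| turn units",(rv/4).round(2),"| shift units after turn",(B.T@d/.02).round(2),"F",o["contact_force"].round(1),"grip",round(o["gripper_width"],3),"q7",o["q"][6].round(2),"t",round(o["t"],2))
E
python3 - <<'E'
from h import *
T=Cam("top");S=Cam("side")
for vm in(200,215,225):
  r,m=orange_top(T,vm=vm); print(np.round(r[0],4),np.round(r[1],4),r[2],m)
# handle ends
def tri(a,b):
    P1=T.K@np.c_[T.R,T.t];P2=S.K@np.c_[S.R,S.t]
    X=cv2.triangulatePoints(P1,P2,np.array(a,float).reshape(2,1),np.array(b,float).reshape(2,1));return (X[:3]/X[3]).ravel()
print("handle L",tri((61.2,242.6),(162.7,350.4)),T.pt(61.2,242.6,.101),S.pt(162.7,350.4,.101))
print("handle R",tri((110.3,244.4),(204.8,309.9)),T.pt(110.3,244.4,.101),S.pt(204.8,309.9,.101))
# lid corners in top (z=.061)
for p in((47,36),(352,47),(333,287),(18,275)): print("lid",T.pt(40+p[0]/3.3,165+p[1]/3.3,.061).round(4))
for p in((347,213),(423,200),(436,258),(357,267)): print("saucer",T.pt(*p,.018).round(4))
for p in((225,160),(505,240),(432,505),(148,432)): print("stand",T.pt(170+p[0]/10-.5,215+p[1]/10-.5,.006).round(4))
plan(.47,.08,.2,-13)
E
```

```text
[0.4642 0.0873] [0.0151 0.0333] 77.00071716308594 [0.46441677 0.08710446]
[0.4645 0.0872] [0.0145 0.0323] 76.83744812011719 [0.4643811  0.08713817]
[0.4646 0.0869] [0.0134 0.0317] 76.2529067993164 [0.46409765 0.08640614]
handle L [0.46657992 0.3836428  0.10630101] [0.4668029  0.38616654 0.101     ] [0.468676   0.38318801 0.101     ]
handle R [0.46658815 0.27914417 0.09591602] [0.46545826 0.27676293 0.101     ] [0.46569652 0.2808225  0.101     ]
lid [0.6263 0.439  0.061 ]
lid [0.6232 0.2174 0.061 ]
lid [0.4516 0.2187 0.061 ]
lid [0.4546 0.4404 0.061 ]
saucer [ 0.5592 -0.2679  0.018 ]
saucer [ 0.5959 -0.4553  0.018 ]
saucer [ 0.4555 -0.4789  0.018 ]
saucer [ 0.4296 -0.2893  0.018 ]
stand [0.5084 0.1115 0.006 ]
stand [0.4904 0.0418 0.006 ]
stand [0.426  0.0571 0.006 ]
stand [0.4418 0.127  0.006 ]
pos [ 0.2867 -0.611   0.2112] yaw 25.1 | turn units [-0.    0.    9.53] | shift units after turn [  1.16 -35.73   0.56] F [-0.7  0.1  0.5] grip 0.995 q7 -0.08 t 0.4
```

>>> {"op": "jog_arm", "data": {"moves": [0.6, 0, 0, 0, 0, 1, 1, 0.6, 0, 0, 0, 0, 1, 1, 0.6, 0, 0, 0, 0, 1, 1, 0.6, 0, 0, 0, 0, 1, 1, 0.6, 0, 0, 0, 0, 1, 1, 0.6, 0, 0, 0, 0, 1, 1, 0.6, 0, 0, 0, 0, 1, 1, 0.6, 0, 0, 0, 0, 1, 1]}}

```text
t: 1.07
eef_pos: [0.3805, -0.5924, 0.2113]
tool_rot: [-0.0, 0.998, -0.061, 0.0]
contact_force: [-0.2, -0.3, -0.2]
gripper_width: 0.997
grasp_force: 0.0
```

>>> {"op": "jog_arm", "data": {"moves": [0, -1, 0, 0, 0, 1, 1, 0, -1, 0, 0, 0, 0.5, 1, 0, -1, 0, 0, 0, 0, 1, 0, -1, 0, 0, 0, 0, 1, 0, -1, 0, 0, 0, 0, 1, 0, -1, 0, 0, 0, 0, 1, 0, -1, 0, 0, 0, 0, 1, 0, -1, 0, 0, 0, 0, 1]}}

```text
t: 1.73
eef_pos: [0.4129, -0.4353, 0.2114]
tool_rot: [0.0, 0.994, -0.112, 0.0]
contact_force: [0.3, -0.1, 0.4]
gripper_width: 1.0
grasp_force: 0.0
```

>>> {"op": "jog_arm", "data": {"moves": [0, -1, 0, 0, 0, 0, 1, 0, -1, 0, 0, 0, 0, 1, 0, -1, 0, 0, 0, 0, 1, 0, -1, 0, 0, 0, 0, 1, 0, -1, 0, 0, 0, 0, 1, 0, -1, 0, 0, 0, 0, 1, 0, -1, 0, 0, 0, 0, 1, 0, -1, 0, 0, 0, 0, 1]}}

```text
t: 2.4
eef_pos: [0.4484, -0.2793, 0.2115]
tool_rot: [0.0, 0.994, -0.112, 0.0]
contact_force: [0.2, -0.8, 0.3]
gripper_width: 1.002
grasp_force: 0.0
```

>>> {"op": "jog_arm", "data": {"moves": [-0.3, -1, 0, 0, 0, 0, 1, -0.3, -1, 0, 0, 0, 0, 1, -0.3, -1, 0, 0, 0, 0, 1, -0.3, -1, 0, 0, 0, 0, 1, -0.3, -1, 0, 0, 0, 0, 1, -0.3, -1, 0, 0, 0, 0, 1, -0.3, -1, 0, 0, 0, 0, 1, -0.3, -1, 0, 0, 0, 0, 1]}}

```text
t: 3.07
eef_pos: [0.437, -0.1127, 0.2116]
tool_rot: [0.0, 0.994, -0.112, 0.0]
contact_force: [-0.1, 0.5, 0.2]
gripper_width: 0.998
grasp_force: 0.0
```

```bash
python3 -c "
from h import *
plan(.4645,.087,.14,-13)"
```

```text
pos [ 0.437  -0.1127  0.2116] yaw -12.9 | turn units [ 0.   -0.01  0.03] | shift units after turn [ -0.9  -10.04   3.58] F [-0.1  0.5  0.2] grip 0.998 q7 -1.69 t 3.07
```

>>> {"op": "jog_arm", "data": {"moves": [-0.09, -1, 0, 0, 0, 0, 1, -0.09, -1, 0, 0, 0, 0, 1, -0.09, -1, 0, 0, 0, 0, 1, -0.09, -1, 0, 0, 0, 0, 0.6, -0.09, -1, 0, 0, 0, 0, 0.6, -0.09, -1, 0, 0, 0, 0, 0.6, -0.09, -1, 0, 0, 0, 0, 0.6, -0.09, -1, 0, 0, 0, 0, 0.6]}}

```text
t: 3.73
eef_pos: [0.4587, 0.0465, 0.2115]
tool_rot: [-0.0, 0.994, -0.112, 0.0]
contact_force: [-0.3, -0.1, 0.2]
gripper_width: 0.598
grasp_force: 0.0
```

>>> {"op": "jog_arm", "data": {"moves": [-0.09, -1, 0.3, 0, 0, 0, 0.6, -0.09, -1, 0.5, 0, 0, 0, 0.6, 0, 0, 0.8, 0, 0, 0, 0.6, 0, 0, 1, 0, 0, 0, 0.6, 0, 0, 1, 0, 0, 0, 0.6, 0, 0, 0, 0, 0, 0, 0.6, 0, 0, 0, 0, 0, 0, 0.6, 0, 0, 0, 0, 0, 0, 0.6]}}

```text
t: 4.4
eef_pos: [0.4647, 0.0855, 0.1403]
tool_rot: [-0.0, 0.994, -0.112, 0.001]
contact_force: [-0.4, 0.3, 0.2]
gripper_width: 0.603
grasp_force: 0.0
```

```bash
python3 -c "
from h import *
plan(.4645,.087,.062,-13)
S=Cam('side');S.crop('pics/d1.png',200,170,330,290,5)"
```

```text
pos [0.4647 0.0855 0.1403] yaw -12.9 | turn units [-0.01 -0.02  0.03] | shift units after turn [-0.03 -0.07  3.91] F [-0.4  0.3  0.2] grip 0.603 q7 -2.19 t 4.4
```

View pics/d1.png

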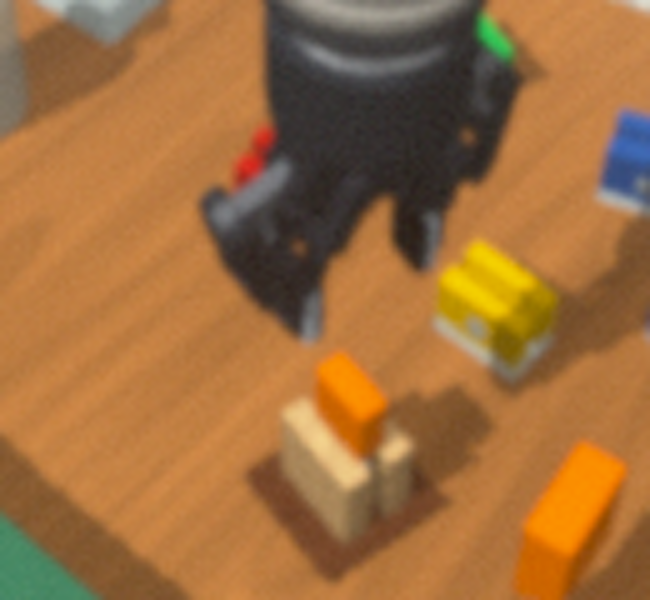

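The fingers stand above the feeler at (270,255) and straddle it. Next: descend and grip.

>>> {"op": "jog_arm", "data": {"moves": [0, -0.07, 1, 0, 0, 0, 0.6, 0, 0, 1, 0, 0, 0, 0.6, 0, 0, 1, 0, 0, 0, 0.6, 0, 0, 0.9, 0, 0, 0, 0.6, 0, 0, 0, 0, 0, 0, 0.6, 0, 0, 0, 0, 0, 0, 0.1, 0, 0, 0, 0, 0, 0, 0, 0, 0, 0, 0, 0, 0, 0], "grip_force": 50}}

```text
t: 5.12
eef_pos: [0.4657, 0.0871, 0.0628]
tool_rot: [-0.001, 0.994, -0.112, 0.001]
contact_force: [-0.3, 0.3, 7.2]
gripper_width: 0.184
grasp_force: 12.2
```

>>> {"op": "jog_arm", "data": {"moves": [0, 0, 0, 0, 0, 0, 0, 0, 0, 0, 0, 0, 0, 0, 0, 0, 0, 0, 0, 0, 0, 0, 0, 0, 0, 0, 0, 0, 0, 0, 0, 0, 0, 0, 0, 0, 0, 0, 0, 0, 0, 0, 0, 0, 0, 0, 0, 0, 0, 0, 0, 0, 0, 0, 0, 0]}}

```text
t: 5.78
eef_pos: [0.4657, 0.0871, 0.063]
tool_rot: [-0.0, 0.994, -0.112, 0.002]
contact_force: [-0.8, 0.5, 7.4]
gripper_width: 0.175
grasp_force: 50.2
```

```bash
python3 -c "
from h import *
plan(.4645,.087,.182,-13)"
```

```text
pos [0.4657 0.0871 0.063 ] yaw -12.9 | turn units [-0.02 -0.04  0.03] | shift units after turn [-0.06  0.02 -5.95] F [-0.8  0.5  7.4] grip 0.175 q7 -2.25 t 5.78
```

>>> {"op": "jog_arm", "data": {"moves": [0, 0, -0.3, 0, 0, 0, 0, 0, 0, -0.7, 0, 0, 0, 0, 0, 0, -1, 0, 0, 0, 0, 0, 0, -1, 0, 0, 0, 0, 0, 0, -1, 0, 0, 0, 0, 0, 0, -1, 0, 0, 0, 0, 0, 0, -1, 0, 0, 0, 0, 0, 0, 0, 0, 0, 0, 0]}}

```text
t: 6.45
eef_pos: [0.4668, 0.0874, 0.1858]
tool_rot: [-0.001, 0.994, -0.112, 0.004]
contact_force: [-0.1, 0.3, -0.5]
gripper_width: 0.173
grasp_force: 49.3
```

```bash
python3 -c "
from h import *
plan(.5964,-.0254,.183,14.4)
T=Cam('top');yokes(T)
S=Cam('side')
for c in S.blobs(5,18,smin=170,vmin=100,amin=15): print(c[:,0].mean(0),cv2.boundingRect(c))
"
```

```text
pos [0.4668 0.0874 0.1858] yaw -12.9 | turn units [-0.02 -0.11 -6.82] | shift units after turn [4.87 7.08 0.14] F [-0.1  0.3 -0.5] grip 0.173 q7 -2.17 t 6.45
red c [ 0.5964 -0.0255] mean [ 0.5962 -0.0254] size [0.0505 0.0335] yaw 14.2 hi/lo 187 112 npx 197
yel c [ 0.4724 -0.0329] mean [ 0.4741 -0.0336] size [0.0397 0.0323] yaw -0.4 hi/lo 221 171 npx 159
grn c [ 0.5834 -0.1591] mean [ 0.5832 -0.1592] size [0.0494 0.0322] yaw -23.0 hi/lo 188 111 npx 170
blu c [ 0.4586 -0.1619] mean [ 0.4657 -0.1616] size [0.0475 0.0314] yaw 19.1 hi/lo 162 107 npx 147
blu c [ 0.3905 -0.0954] mean [ 0.3906 -0.0956] size [0.036  0.0223] yaw 70.8 hi/lo 168 147 npx 112
blu c [ 0.3526 -0.1934] mean [ 0.3425 -0.1923] size [0.0701 0.0466] yaw -7.5 hi/lo 164 104 npx 353
[342.85526316 380.26315789] (330, 375, 24, 9)
[ 40.20454545 378.11363636] (36, 372, 10, 12)
[233.21568627 376.66666667] (228, 369, 10, 15)
[260.525 372.475] (246, 360, 27, 24)
[327.23529412 360.94117647] (320, 357, 16, 9)
[383.84931507 358.02739726] (377, 352, 14, 14)
[253.96226415 352.83018868] (248, 346, 13, 14)
[ 54.68367347 364.52332362] (13
[... 1148 characters left out ...]
 85, 64)
[446.86666667 217.70833333] (436, 200, 22, 39)
[501.94805195 206.51948052] (494, 197, 16, 19)
[477.05426357 201.34108527] (468, 192, 21, 20)
[354.12195122  95.97560976] (349, 89, 12, 15)
[15.29569892 85.01075269] (0, 75, 31, 18)
[70.15909091 65.        ] (64, 61, 12, 8)
[51.94392523 67.17757009] (44, 57, 16, 21)
[21.96774194 63.50537634] (17, 55, 12, 18)
[89.46511628 46.46511628] (86, 39, 9, 17)
[79.26470588 38.58823529] (75, 34, 9, 10)
[13.78205128 46.82905983] (5, 31, 21, 33)
[49.71186441 35.50847458] (44, 29, 12, 14)
[ 6.41791045 20.08955224] (0, 12, 14, 18)
[21.40804598 15.18390805] (13, 4, 19, 26)
[9.18918919 6.51351351] (6, 2, 8, 9)
[122.54901961   4.50980392] (116, 0, 15, 12)
```

>>> {"op": "jog_arm", "data": {"moves": [0, 0, 0, 0, -0.1, -1, 0, 0, 0, 0, 0, 0, -1, 0, 0, 0, 0, 0, 0, -1, 0, 0, 0, 0, 0, 0, -1, 0, 0, 0, 0, 0, 0, -1, 0, 0, 0, 0, 0, 0, -1, 0, 0, 0, 0, 0, 0, -0.82, 0, 0, 0, 0, 0, 0, 0, 0]}}

```text
t: 7.22
eef_pos: [0.4634, 0.0865, 0.1802]
tool_rot: [-0.001, 0.992, 0.126, -0.004]
contact_force: [-0.7, -0.3, -0.0]
gripper_width: 0.17
grasp_force: 49.3
```

>>> {"op": "jog_arm", "data": {"moves": [0.7, 1, 0, 0, 0, 0, 0, 0.7, 1, 0, 0, 0, 0, 0, 0.7, 1, 0, 0, 0, 0, 0, 0.7, 1, 0, 0, 0, 0, 0, 0.7, 1, 0, 0, 0, 0, 0, 0.7, 1, 0, 0, 0, 0, 0, 0.67, 1, 0, 0, 0, 0, 0, 0, 0.08, 0, 0, 0, 0, 0]}}

```text
t: 7.88
eef_pos: [0.5962, -0.0304, 0.1791]
tool_rot: [-0.0, 0.992, 0.122, -0.003]
contact_force: [0.4, -0.2, -0.1]
gripper_width: 0.171
grasp_force: 49.3
```

>>> {"op": "jog_arm", "data": {"moves": [0, 0, 1, 0, 0, 0, 0, 0, 0, 1, 0, 0, 0, 0, 0, 0, 1, 0, 0, 0, 0, 0, 0, 0.8, 0, 0, 0, 0, 0, 0, 0, 0, 0, 0, 0, 0, 0, 0, 0, 0, 0, 0, 0, 0, 0, 0, 0, 0, 0, 0, 0, 0, 0, 0, 0, 0]}}

```text
t: 8.55
eef_pos: [0.5942, -0.0258, 0.1055]
tool_rot: [-0.001, 0.992, 0.125, -0.002]
contact_force: [-0.0, 0.1, -1.0]
gripper_width: 0.175
grasp_force: 49.3
```

```bash
python3 -c "
from h import *
plan(.5964,-.0254,.095,14.4)
S=Cam('side');S.crop('pics/d2.png',215,150,315,230,7)"
```

```text
pos [ 0.5942 -0.0258  0.1055] yaw 14.4 | turn units [-0.04  0.06 -0.  ] | shift units after turn [0.11 0.   0.53] F [-0.   0.1 -1. ] grip 0.175 q7 -1.5 t 8.55
```

View pics/d2.png

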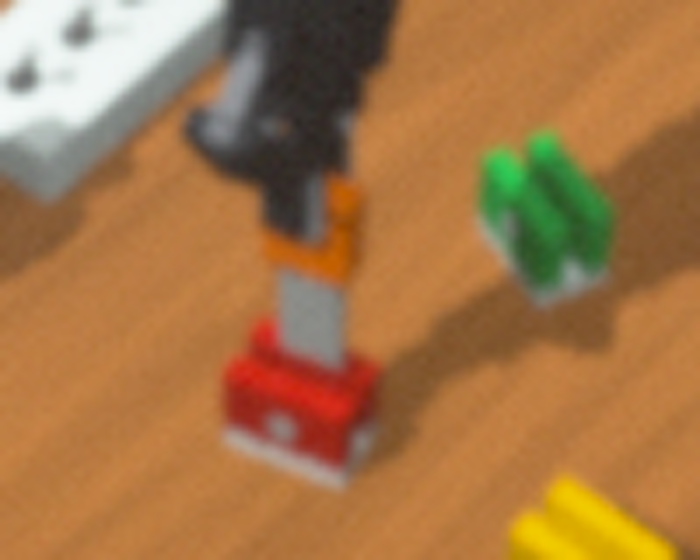

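>>> {"op": "jog_arm", "data": {"moves": [0.11, 0, 0.2, 0, 0, 0, 0, 0, 0, 0.2, 0, 0, 0, 0, 0, 0, 0.1, 0, 0, 0, 0, 0, 0, 0.1, 0, 0, 0, 0, 0, 0, 0, 0, 0, 0, 0, 0, 0, 0, 0, 0, 0, 0, 0, 0, 0, 0, 0, 0, 0, 0, 0, 0, 0, 0, 0, 0]}}

```text
t: 9.27
eef_pos: [0.5956, -0.0255, 0.0924]
tool_rot: [-0.001, 0.992, 0.126, -0.003]
contact_force: [-0.7, -0.4, -0.6]
gripper_width: 0.175
grasp_force: 49.3
```

>>> {"op": "jog_arm", "data": {"moves": [0, 0, 0.05, 0, 0, 0, 0, 0, 0, 0.05, 0, 0, 0, 0, 0, 0, 0.05, 0, 0, 0, 0, 0, 0, 0, 0, 0, 0, 0, 0, 0, 0, 0, 0, 0, 0, 0, 0, 0, 0, 0, 0, 0, 0, 0, 0, 0, 0, 0, 0, 0, 0, 0, 0, 0, 0, 0]}}

```text
t: 9.93
eef_pos: [0.5955, -0.0255, 0.0893]
tool_rot: [-0.001, 0.992, 0.125, -0.003]
contact_force: [0.1, 0.4, -1.1]
gripper_width: 0.173
grasp_force: 49.3
```

>>> {"op": "jog_arm", "data": {"moves": [0, 0, 0.05, 0, 0, 0, 0, 0, 0, 0.05, 0, 0, 0, 0, 0, 0, 0.05, 0, 0, 0, 0, 0, 0, 0, 0, 0, 0, 0, 0, 0, 0, 0, 0, 0, 0, 0, 0, 0, 0, 0, 0, 0, 0, 0, 0, 0, 0, 0, 0, 0, 0, 0, 0, 0, 0, 0]}}

```text
t: 10.6
eef_pos: [0.5955, -0.0255, 0.0863]
tool_rot: [-0.001, 0.992, 0.126, -0.003]
contact_force: [0.4, -0.4, -1.2]
gripper_width: 0.174
grasp_force: 49.3
```

>>> {"op": "jog_arm", "data": {"moves": [0, 0, 0.1, 0, 0, 0, 0, 0, 0, 0.1, 0, 0, 0, 0, 0, 0, 0.1, 0, 0, 0, 0, 0, 0, 0, 0, 0, 0, 0, 0, 0, 0, 0, 0, 0, 0, 0, 0, 0, 0, 0, 0, 0, 0, 0, 0, 0, 0, 0, 0, 0, 0, 0, 0, 0, 0, 0]}}

```text
t: 11.27
eef_pos: [0.5955, -0.0254, 0.0804]
tool_rot: [-0.001, 0.992, 0.125, -0.003]
contact_force: [-0.3, -0.1, -0.8]
gripper_width: 0.17
grasp_force: 49.3
```

>>> {"op": "jog_arm", "data": {"moves": [0, 0, 0.15, 0, 0, 0, 0, 0, 0, 0.15, 0, 0, 0, 0, 0, 0, 0.15, 0, 0, 0, 0, 0, 0, 0, 0, 0, 0, 0, 0, 0, 0, 0, 0, 0, 0, 0, 0, 0, 0, 0, 0, 0, 0, 0, 0, 0, 0, 0, 0, 0, 0, 0, 0, 0, 0, 0]}}

```text
t: 11.93
eef_pos: [0.5954, -0.0254, 0.0714]
tool_rot: [-0.001, 0.992, 0.126, -0.003]
contact_force: [-0.5, 0.3, -0.9]
gripper_width: 0.174
grasp_force: 49.3
```

```bash
python3 -c "
from h import *
plan(.4674,-.0329,.160,0)
T=Cam('top');yokes(T,names=['yel','grn','blu'])
S=Cam('side');S.crop('pics/d3.png',215,150,315,230,7)"
```

```text
pos [ 0.5954 -0.0254  0.0714] yaw 14.4 | turn units [-0.03  0.09  3.61] | shift units after turn [-6.4   0.37 -4.43] F [-0.5  0.3 -0.9] grip 0.174 q7 -1.51 t 11.93
grn c [ 0.607  -0.1564] mean [ 0.6067 -0.1566] size [0.0118 0.0072] yaw -64.6 hi/lo 188 137 npx 10
```

View pics/d3.png

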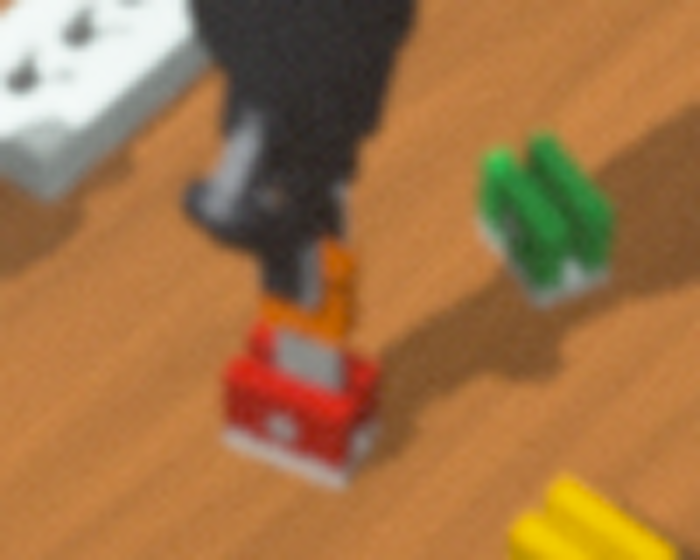

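Red fits: the blade is deep in the gap at (258,205) with no resistance. I'm moving to yellow and checking from the side, against the first picture, that it hasn't moved.

>>> {"op": "jog_arm", "data": {"moves": [0, 0, -0.5, 0, 0, 0, 0, 0, 0, -1, 0, 0, 0, 0, 0, 0, -1, 0, 0, 0, 0, 0, 0, -1, 0, 0, 0, 0, 0, 0, -1, 0, 0, 0, 0, 0, 0, -1, 0, 0, 0, 0, 0, 0, 0, 0, 0, 0, 0, 0, 0, 0, 0, 0, 0, 0]}}

```text
t: 12.7
eef_pos: [0.597, -0.0255, 0.183]
tool_rot: [-0.001, 0.992, 0.125, -0.002]
contact_force: [-0.1, -0.5, -1.1]
gripper_width: 0.169
grasp_force: 49.3
```

>>> {"op": "jog_arm", "data": {"moves": [0, 0, 0, 0, 0.1, 1, 0, 0, 0, 0, 0, 0, 1, 0, 0, 0, 0, 0, 0, 1, 0, 0, 0, 0, 0, 0, 0.6, 0, -1, 0, 0, 0, 0, 0, 0, -1, 0, 0, 0, 0, 0, 0, -1, 0, 0, 0, 0, 0, 0, 0, 0, 0, 0, 0, 0, 0]}}

```text
t: 13.37
eef_pos: [0.5314, -0.0259, 0.1796]
tool_rot: [-0.001, 1.0, 0.0, -0.003]
contact_force: [-0.6, -0.2, -1.3]
gripper_width: 0.175
grasp_force: 49.3
```

```bash
cat >> h.py <<'E'
def sidecheck(ref="pics/side0.png"):
    S=Cam("side"); R=cv2.imread(ref)
    def cen(im):
        h,s,v=cv2.split(cv2.cvtColor(im,cv2.COLOR_BGR2HSV)); o={}
        for n,(a,b) in Y.items():
            m=(((h>=a)&(h<=b)) if a<b else ((h>=a)|(h<=b)))&(s>140)&(v>60)
            m[:150]=0; m[:,:235]=0; m[250:]=0; m[:,352:]=0
            if n=="blu": m[220:]=0
            ys,xs=np.nonzero(m); o[n]=(round(xs.mean(),1),round(ys.mean(),1),len(xs)) if len(xs) else None
        return o
    a,b=cen(R),cen(S.img)
    for n in Y: print(n,a[n],"->",b[n])
E
python3 -c "
from h import *
sidecheck()
T=Cam('top');yokes(T)
plan(.4674,-.0329,.16,0)"
```

```text
red (np.float64(257.7), np.float64(205.3), 273) -> (np.float64(257.8), np.float64(205.2), 274)
yel (np.float64(298.8), np.float64(226.8), 382) -> (np.float64(298.7), np.float64(226.2), 390)
grn (np.float64(292.5), np.float64(178.0), 190) -> (np.float64(294.2), np.float64(178.9), 162)
blu (np.float64(331.5), np.float64(200.1), 155) -> (np.float64(331.3), np.float64(200.3), 175)
grn c [ 0.5836 -0.1591] mean [ 0.5834 -0.1593] size [0.0493 0.0322] yaw -22.9 hi/lo 189 113 npx 168
blu c [ 0.4582 -0.1662] mean [ 0.4575 -0.1692] size [0.0469 0.0235] yaw 18.5 hi/lo 160 101 npx 134
blu c [ 0.3531 -0.1933] mean [ 0.3566 -0.1992] size [0.0712 0.0466] yaw -7.2 hi/lo 162 85 npx 406
pos [ 0.5352 -0.0258  0.1806] yaw 0.0 | turn units [-0.04  0.02  0.  ] | shift units after turn [-3.39  0.36  1.03] F [ 1.6  0.8 -0.8] grip 0.173 q7 -1.7 t 13.47
```

>>> {"op": "jog_arm", "data": {"moves": [-1, 0.36, 0, 0, 0, 0, 0, -1, 0, 0, 0, 0, 0, 0, -1, 0, 0, 0, 0, 0, 0, -0.39, 0, 0, 0, 0, 0, 0, 0, 0, 0, 0, 0, 0, 0, 0, 0, 1, 0, 0, 0, 0, 0, 0, 1, 0, 0, 0, 0, 0, 0, 0, 0, 0, 0, 0]}}

```text
t: 14.13
eef_pos: [0.4676, -0.0326, 0.1385]
tool_rot: [-0.002, 1.0, 0.0, -0.002]
contact_force: [-1.2, -0.2, -0.6]
gripper_width: 0.173
grasp_force: 49.3
```

>>> {"op": "jog_arm", "data": {"moves": [0, 0, 1, 0, 0, 0, 0, 0, 0, 0.8, 0, 0, 0, 0, 0, 0, 0, 0, 0, 0, 0, 0, 0, 0, 0, 0, 0, 0, 0, 0, 0, 0, 0, 0, 0, 0, 0, 0, 0, 0, 0, 0, 0, 0, 0, 0, 0, 0, 0, 0, 0, 0, 0, 0, 0, 0]}}

```text
t: 14.8
eef_pos: [0.4689, -0.0326, 0.106]
tool_rot: [-0.001, 1.0, 0.0, 0.001]
contact_force: [0.4, 0.7, -1.1]
gripper_width: 0.176
grasp_force: 49.3
```

```bash
python3 -c "
from h import *
plan(.4674,-.0329,.089,0)
sidecheck()"
```

```text
pos [ 0.4689 -0.0326  0.106 ] yaw 0.0 | turn units [-0.04 -0.02  0.  ] | shift units after turn [-0.07  0.01  0.85] F [ 0.4  0.7 -1.1] grip 0.176 q7 -1.71 t 14.8
red (np.float64(257.7), np.float64(205.3), 273) -> (np.float64(257.7), np.float64(205.2), 276)
yel (np.float64(298.8), np.float64(226.8), 382) -> (np.float64(298.7), np.float64(229.5), 321)
grn (np.float64(292.5), np.float64(178.0), 190) -> (np.float64(288.7), np.float64(176.4), 74)
blu (np.float64(331.5), np.float64(200.1), 155) -> (np.float64(327.5), np.float64(199.1), 86)
```

Same careful entry as before: to tip ≈0.035, then ≈0.031.

>>> {"op": "jog_arm", "data": {"moves": [-0.07, 0, 0.3, 0, 0, 0, 0, 0, 0, 0.3, 0, 0, 0, 0, 0, 0, 0.1, 0, 0, 0, 0, 0, 0, 0.1, 0, 0, 0, 0, 0, 0, 0.05, 0, 0, 0, 0, 0, 0, 0, 0, 0, 0, 0, 0, 0, 0, 0, 0, 0, 0, 0, 0, 0, 0, 0, 0, 0]}}

```text
t: 15.52
eef_pos: [0.4669, -0.0326, 0.0889]
tool_rot: [-0.001, 1.0, 0.0, -0.0]
contact_force: [-3.9, -0.2, 10.3]
gripper_width: 0.172
grasp_force: 50.8
```

>>> {"op": "jog_arm", "data": {"moves": [0, 0, 0.05, 0, 0, 0, 0, 0, 0, 0.05, 0, 0, 0, 0, 0, 0, 0.05, 0, 0, 0, 0, 0, 0, 0, 0, 0, 0, 0, 0, 0, 0, 0, 0, 0, 0, 0, 0, 0, 0, 0, 0, 0, 0, 0, 0, 0, 0, 0, 0, 0, 0, 0, 0, 0, 0, 0]}}

```text
t: 16.18
eef_pos: [0.4692, -0.0327, 0.088]
tool_rot: [-0.001, 1.0, -0.0, 0.002]
contact_force: [-4.5, -0.9, 27.1]
gripper_width: 0.173
grasp_force: 53.4
```

Yellow jams at 34 mm, which is 6 mm below the mouth. Backing off and lifting.

>>> {"op": "jog_arm", "data": {"moves": [0, 0, -0.1, 0, 0, 0, 0, 0, 0, 0, 0, 0, 0, 0, 0, 0, 0, 0, 0, 0, 0, 0, 0, 0, 0, 0, 0, 0, 0, 0, -0.5, 0, 0, 0, 0, 0, 0, -1, 0, 0, 0, 0, 0, 0, -1, 0, 0, 0, 0, 0, 0, -1, 0, 0, 0, 0]}}

```text
t: 16.85
eef_pos: [0.4664, -0.0327, 0.158]
tool_rot: [-0.001, 1.0, 0.0, -0.001]
contact_force: [0.8, -0.5, -0.1]
gripper_width: 0.169
grasp_force: 49.7
```

>>> {"op": "jog_arm", "data": {"moves": [0, 0, -1, 0, 0, 0, 0, 1, 0, 0, 0, 0, 0, 0, 1, 0, 0, 0, 0, 0, 0, 1, 0, 0, 0, 0, 0, 0, 1, 0, 0, 0, 0, 0, 0, 0, 0, 0, 0, 0, 0, 0, 0, 0, 0, 0, 0, 0, 0, 0, 0, 0, 0, 0, 0, 0]}}

```text
t: 17.52
eef_pos: [0.5459, -0.0328, 0.1769]
tool_rot: [-0.001, 1.0, 0.0, -0.001]
contact_force: [-0.7, 0.1, 0.3]
gripper_width: 0.179
grasp_force: 49.6
```

```bash
python3 -c "
from h import *
plan(.5836,-.1591,.183,-22.9)
sidecheck()
T=Cam('top');yokes(T)"
```

```text
pos [ 0.5459 -0.0328  0.1769] yaw 0.0 | turn units [-0.03  0.03  5.73] | shift units after turn [ 4.19  5.08 -0.3 ] F [-0.7  0.1  0.3] grip 0.179 q7 -1.69 t 17.52
red (np.float64(257.7), np.float64(205.3), 273) -> (np.float64(257.8), np.float64(205.2), 272)
yel (np.float64(298.8), np.float64(226.8), 382) -> (np.float64(298.6), np.float64(226.4), 388)
grn (np.float64(292.5), np.float64(178.0), 190) -> (np.float64(293.2), np.float64(178.4), 191)
blu (np.float64(331.5), np.float64(200.1), 155) -> (np.float64(331.2), np.float64(200.7), 180)
grn c [ 0.5835 -0.1594] mean [ 0.5846 -0.1653] size [0.0493 0.0312] yaw -22.9 hi/lo 189 119 npx 115
blu c [ 0.3516 -0.2059] mean [ 0.3595 -0.2095] size [0.0706 0.0215] yaw -6.9 hi/lo 165 109 npx 172
```

>>> {"op": "jog_arm", "data": {"moves": [0, 0, 0, 0, 0, 1, 0, 0, 0, 0, 0, 0, 1, 0, 0, 0, 0, 0, 0, 1, 0, 0, 0, 0, 0, 0, 1, 0, 0, 0, 0, 0, 0, 1, 0, 0, 0, 0, 0, 0, 0.73, 0, 0.5, 0.6, 0, 0, 0, 0, 0, 0.9, 1, 0, 0, 0, 0, 0]}}

```text
t: 18.28
eef_pos: [0.5592, -0.07, 0.1774]
tool_rot: [-0.002, 0.981, -0.196, -0.001]
contact_force: [-0.3, 0.3, -0.5]
gripper_width: 0.174
grasp_force: 49.6
```

>>> {"op": "jog_arm", "data": {"moves": [0.9, 1, 0, 0, 0, 0, 0, 0.9, 1, 0, 0, 0, 0, 0, 0.9, 1, 0, 0, 0, 0, 0, 0.1, 0.5, 0, 0, 0, 0, 0, 0, 0, 0, 0, 0, 0, 0, 0, 0, 1, 0, 0, 0, 0, 0, 0, 1, 0, 0, 0, 0, 0, 0, 1, 0, 0, 0, 0]}}

```text
t: 18.95
eef_pos: [0.5842, -0.1572, 0.1167]
tool_rot: [-0.002, 0.98, -0.198, -0.0]
contact_force: [0.3, -0.2, -0.8]
gripper_width: 0.174
grasp_force: 49.7
```

>>> {"op": "jog_arm", "data": {"moves": [0, 0, 0.6, 0, 0, 0, 0, 0, 0, 0, 0, 0, 0, 0, 0, 0, 0, 0, 0, 0, 0, 0, 0, 0, 0, 0, 0, 0, 0, 0, 0, 0, 0, 0, 0, 0, 0, 0, 0, 0, 0, 0, 0, 0, 0, 0, 0, 0, 0, 0, 0, 0, 0, 0, 0, 0]}}

```text
t: 19.62
eef_pos: [0.5849, -0.1593, 0.1054]
tool_rot: [-0.001, 0.98, -0.199, 0.0]
contact_force: [-0.8, -0.3, -0.9]
gripper_width: 0.174
grasp_force: 49.6
```

```bash
python3 -c "
from h import *
plan(.5836,-.1591,.089,-22.9)
sidecheck()
S=Cam('side');S.crop('pics/d4.png',245,130,345,210,7)"
```

```text
pos [ 0.5849 -0.1593  0.1054] yaw -22.9 | turn units [-0.04  0.   -0.  ] | shift units after turn [-0.06  0.01  0.82] F [-0.8 -0.3 -0.9] grip 0.174 q7 -1.84 t 19.62
red (np.float64(257.7), np.float64(205.3), 273) -> (np.float64(257.7), np.float64(205.2), 274)
yel (np.float64(298.8), np.float64(226.8), 382) -> (np.float64(299.0), np.float64(228.3), 374)
grn (np.float64(292.5), np.float64(178.0), 190) -> (np.float64(292.4), np.float64(179.7), 152)
blu (np.float64(331.5), np.float64(200.1), 155) -> (np.float64(331.5), np.float64(200.2), 159)
```

View pics/d4.png

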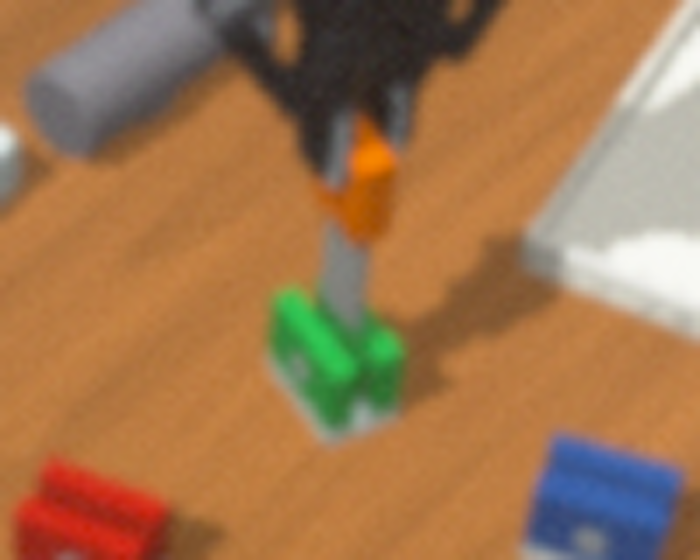

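The blade at (294,172) is lined up with green's gap.

>>> {"op": "jog_arm", "data": {"moves": [-0.06, 0, 0.3, 0, 0, 0, 0, 0, 0, 0.3, 0, 0, 0, 0, 0, 0, 0.1, 0, 0, 0, 0, 0, 0, 0.05, 0, 0, 0, 0, 0, 0, 0.05, 0, 0, 0, 0, 0, 0, 0, 0, 0, 0, 0, 0, 0, 0, 0, 0, 0, 0, 0, 0, 0, 0, 0, 0, 0]}}

```text
t: 20.38
eef_pos: [0.5836, -0.1588, 0.089]
tool_rot: [-0.001, 0.98, -0.199, -0.0]
contact_force: [0.2, 0.1, -0.6]
gripper_width: 0.177
grasp_force: 49.6
```

>>> {"op": "jog_arm", "data": {"moves": [0, 0, 0.03, 0, 0, 0, 0, 0, 0, 0.03, 0, 0, 0, 0, 0, 0, 0.03, 0, 0, 0, 0, 0, 0, 0, 0, 0, 0, 0, 0, 0, 0, 0, 0, 0, 0, 0, 0, 0, 0, 0, 0, 0, 0, 0, 0, 0, 0, 0, 0, 0, 0, 0, 0, 0, 0, 0]}}

```text
t: 21.05
eef_pos: [0.5835, -0.1587, 0.0871]
tool_rot: [-0.001, 0.98, -0.199, -0.0]
contact_force: [0.5, 0.1, -0.9]
gripper_width: 0.171
grasp_force: 49.6
```

>>> {"op": "jog_arm", "data": {"moves": [0, 0, 0.05, 0, 0, 0, 0, 0, 0, 0.05, 0, 0, 0, 0, 0, 0, 0.05, 0, 0, 0, 0, 0, 0, 0, 0, 0, 0, 0, 0, 0, 0, 0, 0, 0, 0, 0, 0, 0, 0, 0, 0, 0, 0, 0, 0, 0, 0, 0, 0, 0, 0, 0, 0, 0, 0, 0]}}

```text
t: 21.72
eef_pos: [0.5835, -0.1587, 0.0841]
tool_rot: [-0.001, 0.98, -0.199, -0.0]
contact_force: [-0.3, 0.2, -0.9]
gripper_width: 0.175
grasp_force: 49.6
```

>>> {"op": "jog_arm", "data": {"moves": [0, 0, 0.08, 0, 0, 0, 0, 0, 0, 0.08, 0, 0, 0, 0, 0, 0, 0.08, 0, 0, 0, 0, 0, 0, 0, 0, 0, 0, 0, 0, 0, 0, 0, 0, 0, 0, 0, 0, 0, 0, 0, 0, 0, 0, 0, 0, 0, 0, 0, 0, 0, 0, 0, 0, 0, 0, 0]}}

```text
t: 22.38
eef_pos: [0.5835, -0.1587, 0.0794]
tool_rot: [-0.001, 0.98, -0.199, -0.0]
contact_force: [0.2, -0.4, -0.7]
gripper_width: 0.171
grasp_force: 49.6
```

Green fits. I'll go deeper, then lift and move on to blue.

>>> {"op": "jog_arm", "data": {"moves": [0, 0, 0.2, 0, 0, 0, 0, 0, 0, 0.2, 0, 0, 0, 0, 0, 0, 0, 0, 0, 0, 0, 0, 0, 0, 0, 0, 0, 0, 0, 0, 0, 0, 0, 0, 0, 0, 0, 0, 0, 0, 0, 0, 0, 0, 0, 0, 0, 0, 0, 0, 0, 0, 0, 0, 0, 0]}}

```text
t: 23.05
eef_pos: [0.5836, -0.1587, 0.0714]
tool_rot: [-0.001, 0.98, -0.198, -0.0]
contact_force: [-0.3, -0.8, -1.0]
gripper_width: 0.173
grasp_force: 49.6
```

>>> {"op": "jog_arm", "data": {"moves": [0, 0, -0.5, 0, 0, 0, 0, 0, 0, -1, 0, 0, 0, 0, 0, 0, -1, 0, 0, 0, 0, 0, 0, -1, 0, 0, 0, 0, 0, 0, -1, 0, 0, 0, 0, 0, 0, -1, 0, 0, 0, 0, 0, 0, 0, 0, 0, 0, 0, 0, 0, 0, 0, 0, 0, 0]}}

```text
t: 23.72
eef_pos: [0.5843, -0.1592, 0.183]
tool_rot: [-0.001, 0.98, -0.199, 0.001]
contact_force: [-0.6, 0.4, -1.2]
gripper_width: 0.176
grasp_force: 49.7
```

```bash
python3 -c "
from h import *
plan(.4578,-.1620,.183,19.2)
sidecheck()
T=Cam('top');yokes(T)"
```

```text
pos [ 0.5843 -0.1592  0.183 ] yaw -22.9 | turn units [ -0.03  -0.05 -10.53] | shift units after turn [-6.02 -1.95  0.  ] F [-0.6  0.4 -1.2] grip 0.176 q7 -1.83 t 23.72
red (np.float64(257.7), np.float64(205.3), 273) -> (np.float64(257.8), np.float64(205.2), 272)
yel (np.float64(298.8), np.float64(226.8), 382) -> (np.float64(298.8), np.float64(226.5), 387)
grn (np.float64(292.5), np.float64(178.0), 190) -> (np.float64(292.7), np.float64(178.3), 197)
blu (np.float64(331.5), np.float64(200.1), 155) -> (np.float64(331.8), np.float64(200.2), 157)
red c [ 0.5964 -0.0254] mean [ 0.5962 -0.0255] size [0.0506 0.0336] yaw 14.4 hi/lo 188 111 npx 197
yel c [ 0.4674 -0.0329] mean [ 0.4673 -0.0329] size [0.0489 0.0317] yaw -0.4 hi/lo 223 183 npx 213
grn c [ 0.5835 -0.159 ] mean [ 0.5809 -0.156 ] size [0.0494 0.0319] yaw -22.9 hi/lo 189 108 npx 140
blu c [ 0.4578 -0.1619] mean [ 0.4578 -0.1622] size [0.049  0.0317] yaw 19.1 hi/lo 163 101 npx 230
blu c [ 0.3905 -0.0954] mean [ 0.3906 -0.0956] size [0.036  0.0223] yaw 70.7 hi/lo 170 149 npx 113
blu c [ 0.3545 -0.183 ] mean [ 0.3542 -0.1799] size [0.0711 0.0258] yaw -6.1 hi/lo 165 99 npx 240
```

>>> {"op": "jog_arm", "data": {"moves": [0, 0, 0, 0, 0, -1, 0, 0, 0, 0, 0, 0, -1, 0, 0, 0, 0, 0, 0, -1, 0, 0, 0, 0, 0, 0, -1, 0, 0, 0, 0, 0, 0, -1, 0, 0, 0, 0, 0, 0, -1, 0, 0, 0, 0, 0, 0, -1, 0, 0, 0, 0, 0, 0, -1, 0]}}

```text
t: 24.48
eef_pos: [0.5825, -0.1588, 0.1796]
tool_rot: [-0.002, 0.997, 0.081, -0.001]
contact_force: [-0.9, 0.4, -0.9]
gripper_width: 0.174
grasp_force: 49.6
```

>>> {"op": "jog_arm", "data": {"moves": [0, 0, 0, 0, 0, -1, 0, 0, 0, 0, 0, 0, -1, 0, 0, 0, 0, 0, 0, -0.53, 0, -1, -0.3, 0, 0, 0, 0, 0, -1, -0.35, 0, 0, 0, 0, 0, -1, -0.35, 0, 0, 0, 0, 0, -1, -0.35, 0, 0, 0, 0, 0, -1, -0.3, 0, 0, 0, 0, 0]}}

```text
t: 25.15
eef_pos: [0.4761, -0.1603, 0.1798]
tool_rot: [-0.002, 0.986, 0.167, -0.001]
contact_force: [-0.9, -0.4, -1.1]
gripper_width: 0.17
grasp_force: 49.7
```

>>> {"op": "jog_arm", "data": {"moves": [-1, -0.3, 0, 0, 0, 0, 0, 0, 0, 0.8, 0, 0, 0, 0, 0, 0, 1, 0, 0, 0, 0, 0, 0, 1, 0, 0, 0, 0, 0, 0, 1, 0, 0, 0, 0, 0, 0, 0, 0, 0, 0, 0, 0, 0, 0, 0, 0, 0, 0, 0, 0, 0, 0, 0, 0, 0]}}

```text
t: 25.82
eef_pos: [0.4575, -0.1614, 0.1056]
tool_rot: [-0.001, 0.986, 0.167, 0.0]
contact_force: [0.7, 0.5, 0.2]
gripper_width: 0.172
grasp_force: 49.6
```

```bash
python3 -c "
from h import *
get_obs();plan(.4578,-.1620,.089,19.2)
sidecheck()"
```

```text
pos [ 0.4575 -0.1614  0.1056] yaw 19.2 | turn units [-0.04 -0.01  0.01] | shift units after turn [0.01 0.03 0.83] F [0.7 0.5 0.2] grip 0.172 q7 -1.11 t 25.82
red (np.float64(257.7), np.float64(205.3), 273) -> (np.float64(257.8), np.float64(205.2), 272)
yel (np.float64(298.8), np.float64(226.8), 382) -> (np.float64(298.7), np.float64(226.4), 386)
grn (np.float64(292.5), np.float64(178.0), 190) -> (np.float64(292.7), np.float64(178.2), 197)
blu (np.float64(331.5), np.float64(200.1), 155) -> (np.float64(330.9), np.float64(201.2), 134)
```

>>> {"op": "jog_arm", "data": {"moves": [0, 0.03, 0.3, 0, 0, 0, 0, 0, 0, 0.3, 0, 0, 0, 0, 0, 0, 0.1, 0, 0, 0, 0, 0, 0, 0.05, 0, 0, 0, 0, 0, 0, 0.05, 0, 0, 0, 0, 0, 0, 0, 0, 0, 0, 0, 0, 0, 0, 0, 0, 0, 0, 0, 0, 0, 0, 0, 0, 0]}}

```text
t: 26.53
eef_pos: [0.4576, -0.162, 0.0894]
tool_rot: [-0.001, 0.986, 0.167, 0.0]
contact_force: [0.4, 0.3, 0.3]
gripper_width: 0.172
grasp_force: 49.6
```

>>> {"op": "jog_arm", "data": {"moves": [0, 0, 0.03, 0, 0, 0, 0, 0, 0, 0.03, 0, 0, 0, 0, 0, 0, 0.03, 0, 0, 0, 0, 0, 0, 0, 0, 0, 0, 0, 0, 0, 0, 0, 0, 0, 0, 0, 0, 0, 0, 0, 0, 0, 0, 0, 0, 0, 0, 0, 0, 0, 0, 0, 0, 0, 0, 0]}}

```text
t: 27.2
eef_pos: [0.4582, -0.1621, 0.0886]
tool_rot: [-0.001, 0.986, 0.167, 0.001]
contact_force: [-2.6, 0.7, 9.6]
gripper_width: 0.176
grasp_force: 51.1
```

Blue jams at the same depth. Pressing a moment longer, then lifting and returning to the stand.

>>> {"op": "jog_arm", "data": {"moves": [0, 0, 0, 0, 0, 0, 0, 0, 0, 0, 0, 0, 0, 0, 0, 0, -0.4, 0, 0, 0, 0, 0, 0, -1, 0, 0, 0, 0, 0, 0, -1, 0, 0, 0, 0, 0, 0, -1, 0, 0, 0, 0, 0, 0, -1, 0, 0, 0, 0, 0, 0, -0.6, 0, 0, 0, 0]}}

```text
t: 27.87
eef_pos: [0.4583, -0.1624, 0.1899]
tool_rot: [-0.001, 0.986, 0.167, 0.001]
contact_force: [-0.1, -0.5, -1.0]
gripper_width: 0.173
grasp_force: 49.6
```

>>> {"op": "jog_arm", "data": {"moves": [0, 0, 0, 0, 0, 1, 0, 0, 0, 0, 0, 0, 1, 0, 0, 0, 0, 0, 0, 1, 0, 0, 0, 0, 0, 0, 1, 0, 0, 0, 0, 0, 0, 1, 0, 0, 0, 0, 0, 0, 1, 0, 0, 0, 0, 0, 0, 1, 0, 0, 0, 0, 0, 0, 1, 0]}}

```text
t: 28.53
eef_pos: [0.4574, -0.1622, 0.1878]
tool_rot: [-0.001, 0.994, -0.113, -0.0]
contact_force: [-0.4, -0.0, -0.6]
gripper_width: 0.17
grasp_force: 49.7
```

```bash
python3 -c "
from h import *
plan(.4657,.0871,.183,-12.9)
sidecheck()"
```

```text
pos [ 0.4574 -0.1622  0.1878] yaw -13.0 | turn units [-0.04  0.01 -0.02] | shift units after turn [ -2.38 -12.24   0.24] F [-0.4 -0.  -0.6] grip 0.17 q7 -1.62 t 28.53
red (np.float64(257.7), np.float64(205.3), 273) -> (np.float64(257.8), np.float64(205.2), 278)
yel (np.float64(298.8), np.float64(226.8), 382) -> (np.float64(298.8), np.float64(226.4), 388)
grn (np.float64(292.5), np.float64(178.0), 190) -> (np.float64(292.8), np.float64(178.3), 201)
blu (np.float64(331.5), np.float64(200.1), 155) -> (np.float64(331.4), np.float64(200.2), 161)
```

>>> {"op": "jog_arm", "data": {"moves": [-0.2, -1, 0, 0, 0, 0, 0, -0.2, -1, 0, 0, 0, 0, 0, -0.2, -1, 0, 0, 0, 0, 0, -0.2, -1, 0, 0, 0, 0, 0, -0.2, -1, 0, 0, 0, 0, 0, -0.2, -1, 0, 0, 0, 0, 0, -0.2, -1, 0, 0, 0, 0, 0, -0.2, -1, 0, 0, 0, 0, 0]}}

```text
t: 29.25
eef_pos: [0.4615, 0.0018, 0.1882]
tool_rot: [-0.001, 0.994, -0.11, -0.0]
contact_force: [-0.2, -0.1, -0.5]
gripper_width: 0.169
grasp_force: 49.6
```

>>> {"op": "jog_arm", "data": {"moves": [-0.2, -1, 0, 0, 0, 0, 0, -0.2, -1, 0, 0, 0, 0, 0, -0.2, -1, 0, 0, 0, 0, 0, -0.2, -1, 0, 0, 0, 0, 0, 0, -0.24, 0, 0, 0, 0, 0, 0, 0, 0.5, 0, 0, 0, 0, 0, 0, 1, 0, 0, 0, 0, 0, 0, 0, 0, 0, 0, 0]}}

```text
t: 29.92
eef_pos: [0.4625, 0.085, 0.155]
tool_rot: [-0.0, 0.994, -0.112, -0.003]
contact_force: [-0.8, -1.0, -1.3]
gripper_width: 0.171
grasp_force: 49.6
```

```bash
python3 -c "
from h import *
plan(.4657,.0871,.118,-12.9)
S=Cam('side');S.crop('pics/d5.png',220,190,320,285,6)"
```

```text
pos [0.4625 0.085  0.155 ] yaw -12.8 | turn units [0.01 0.08 0.02] | shift units after turn [ 0.13 -0.14  1.85] F [-0.8 -1.  -1.3] grip 0.171 q7 -2.2 t 29.92
```

View pics/d5.png

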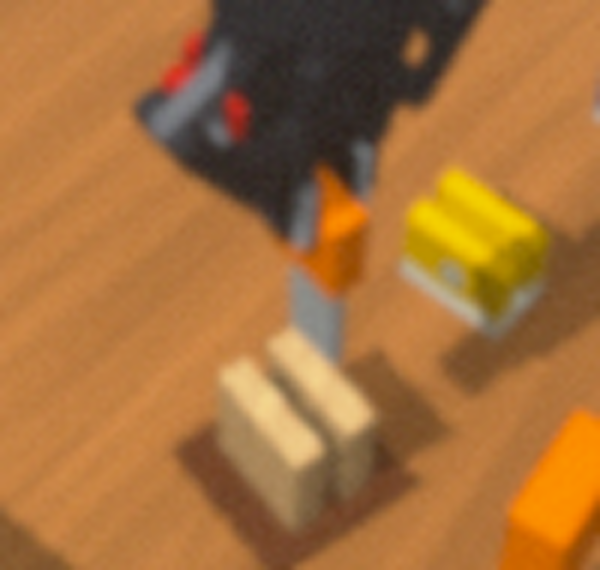

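The blade hovers over the stand's slot at (270,250). Fine alignment next.

>>> {"op": "jog_arm", "data": {"moves": [0.05, -0.08, 0.4, 0, 0, 0, 0, 0, 0, 0.5, 0, 0, 0, 0, 0, 0, 0.5, 0, 0, 0, 0, 0, 0, 0, 0, 0, 0, 0, 0, 0, 0, 0, 0, 0, 0, 0, 0, 0, 0, 0, 0, 0, 0, 0, 0, 0, 0, 0, 0, 0, 0, 0, 0, 0, 0, 0]}}

```text
t: 30.63
eef_pos: [0.4665, 0.0887, 0.1306]
tool_rot: [-0.002, 0.994, -0.111, 0.0]
contact_force: [0.1, 1.1, -1.8]
gripper_width: 0.175
grasp_force: 49.6
```

```bash
python3 -c "
from h import *
plan(.4657,.0871,.0635,-12.9)"
```

```text
pos [0.4665 0.0887 0.1306] yaw -12.8 | turn units [-0.04 -0.    0.03] | shift units after turn [-0.02  0.09  3.36] F [ 0.1  1.1 -1.8] grip 0.175 q7 -2.23 t 30.63
```

>>> {"op": "jog_arm", "data": {"moves": [0, 0.09, 0, 0, 0, 0, 0, 0, 0, 0.5, 0, 0, 0, 0, 0, 0, 0.4, 0, 0, 0, 0, 0, 0, 0.1, 0, 0, 0, 0, 0, 0, 0.1, 0, 0, 0, 0, 0, 0, 0, 0, 0, 0, 0, 0, 0, 0, 0, 0, 0, 0, 0, 0, 0, 0, 0, 0, 0]}}

```text
t: 31.3
eef_pos: [0.466, 0.087, 0.1083]
tool_rot: [-0.001, 0.994, -0.111, -0.0]
contact_force: [-0.4, -0.2, -0.5]
gripper_width: 0.17
grasp_force: 49.6
```

```bash
python3 -c "
from h import *
plan(.4657,.0871,.0635,-12.9)"
```

```text
pos [0.466  0.087  0.1083] yaw -12.8 | turn units [-0.04  0.01  0.03] | shift units after turn [-0.01 -0.    2.24] F [-0.4 -0.2 -0.5] grip 0.17 q7 -2.24 t 31.3
```

Inside the slot and free. Lower to 0.064 and release.

>>> {"op": "jog_arm", "data": {"moves": [0, 0, 0.5, 0, 0, 0, 0, 0, 0, 0.5, 0, 0, 0, 0, 0, 0, 0.5, 0, 0, 0, 0, 0, 0, 0.4, 0, 0, 0, 0, 0, 0, 0.2, 0, 0, 0, 0, 0, 0, 0.05, 0, 0, 0, 0, 0, 0, 0, 0, 0, 0, 0, 0, 0, 0, 0, 0, 0, 0]}}

```text
t: 31.97
eef_pos: [0.466, 0.0871, 0.0653]
tool_rot: [-0.001, 0.994, -0.111, -0.0]
contact_force: [0.1, -1.2, 0.6]
gripper_width: 0.172
grasp_force: 49.6
```

>>> {"op": "jog_arm", "data": {"moves": [0, 0, 0, 0, 0, 0, 0.2, 0, 0, 0, 0, 0, 0, 0.3, 0, 0, 0, 0, 0, 0, 0.5, 0, 0, 0, 0, 0, 0, 0.6, 0, 0, 0, 0, 0, 0, 0.6, 0, 0, 0, 0, 0, 0, 0.6, 0, 0, -0.3, 0, 0, 0, 0.6, 0, 0, -0.7, 0, 0, 0, 0.6]}}

```text
t: 32.63
eef_pos: [0.4645, 0.0867, 0.0844]
tool_rot: [-0.001, 0.994, -0.111, -0.002]
contact_force: [0.1, 1.0, 0.8]
gripper_width: 0.602
grasp_force: 0.0
```

>>> {"op": "jog_arm", "data": {"moves": [0, 0, -1, 0, 0, 0, 0.6, 0, 0, -1, 0, 0, 0, 0.6, 0, 0, -1, 0, 0, 0, 0.6, 0, 0, -1, 0, 0, 0, 0.6, 0, 0, -1, 0, 0, 0, 0.6, 0, 0, -1, 0, 0, 0, 0.6, 0, 0, -1, 0, 0, 0, 0.6, 0, 0, 0, 0, 0, 0, 0.6]}}

```text
t: 33.3
eef_pos: [0.468, 0.0873, 0.2294]
tool_rot: [-0.002, 0.994, -0.111, 0.003]
contact_force: [0.8, 0.1, 0.7]
gripper_width: 0.6
grasp_force: 0.0
```

```bash
python3 -c "
from h import *
plan(.4665,.332,.22,90)
T=Cam('top'); S=Cam('side')
for vm in(200,):
  r,m=orange_top(T,vm=vm); print(np.round(r[0],4),np.round(r[1],4),r[2],m)
sidecheck()"
```

```text
pos [0.468  0.0873 0.2294] yaw -12.8 | turn units [-1.20e-01 -1.00e-02  1.93e+01] | shift units after turn [-12.23   0.07   0.47] F [0.8 0.1 0.7] grip 0.6 q7 -2.16 t 33.3
[0.4508 0.0884] [0.0102 0.007 ] 82.06437683105469 [0.450045   0.08729329]
red (np.float64(257.7), np.float64(205.3), 273) -> (np.float64(257.0), np.float64(207.5), 113)
yel (np.float64(298.8), np.float64(226.8), 382) -> (np.float64(300.9), np.float64(222.0), 352)
grn (np.float64(292.5), np.float64(178.0), 190) -> (np.float64(296.3), np.float64(182.2), 80)
blu (np.float64(331.5), np.float64(200.1), 155) -> (np.float64(329.7), np.float64(199.7), 123)
```

>>> {"op": "jog_arm", "data": {"moves": [0, 0, 0, 0, 0, -1, 0.6, 0, 0, 0, 0, 0, -1, 0.6, 0, 0, 0, 0, 0, -1, 0.6, 0, 0, 0, 0, 0, -1, 0.6, 0, 0, 0, 0, 0, -1, 0.6, 0, 0, 0, 0, 0, -1, 0.6, 0, 0, 0, 0, 0, -1, 0.6, 0, 0, 0, 0, 0, -1, 0.6]}}

```text
t: 34.12
eef_pos: [0.4648, 0.0863, 0.2238]
tool_rot: [-0.001, 0.986, 0.169, -0.001]
contact_force: [0.0, 0.1, 0.7]
gripper_width: 0.6
grasp_force: 0.0
```

>>> {"op": "jog_arm", "data": {"moves": [0, 0, 0, 0, 0, -1, 0.6, 0, 0, 0, 0, 0, -1, 0.6, 0, 0, 0, 0, 0, -1, 0.6, 0, 0, 0, 0, 0, -1, 0.6, 0, 0, 0, 0, 0, -1, 0.6, 0, 0, 0, 0, 0, -1, 0.6, 0, 0, 0, 0, 0, -1, 0.6, 0, 0, 0, 0, 0, -1, 0.6]}}

```text
t: 34.78
eef_pos: [0.4648, 0.0864, 0.2238]
tool_rot: [-0.002, 0.901, 0.434, -0.001]
contact_force: [0.3, -0.2, 0.4]
gripper_width: 0.597
grasp_force: 0.0
```

>>> {"op": "jog_arm", "data": {"moves": [0, 0, 0, 0, 0, -1, 0.6, 0, 0, 0, 0, 0, -1, 0.6, 0, 0, 0, 0, 0, -1, 0.6, 0, 0, 0, 0, 0, -1, 0.6, 0, 0, 0, 0, 0, -1, 0.6, 0, 0, 0, 0, 0, -1, 0.6, 0, 0, 0, 0, 0, -1, 0.6, 0, 0, 0, 0, 0, -1, 0.6]}}

```text
t: 35.45
eef_pos: [0.4648, 0.0864, 0.2239]
tool_rot: [-0.002, 0.746, 0.665, -0.0]
contact_force: [-0.4, -0.1, -0.2]
gripper_width: 0.601
grasp_force: 0.0
```

>>> {"op": "jog_arm", "data": {"moves": [0, 0, 0, 0, 0, -1, 0.6, 0, 0, 0, 0, 0, -0.7, 0.6, 1, 0, 0, 0, 0, 0, 0.6, 1, 0, 0, 0, 0, 0, 0.6, 1, 0, 0, 0, 0, 0, 0.6, 1, 0, 0, 0, 0, 0, 0.6, 1, 0, 0, 0, 0, 0, 0.6, 1, 0, 0, 0, 0, 0, 0.6]}}

```text
t: 36.12
eef_pos: [0.4648, 0.2071, 0.2242]
tool_rot: [-0.002, 0.707, 0.707, -0.0]
contact_force: [-0.3, 0.3, 0.3]
gripper_width: 0.601
grasp_force: 0.0
```

```bash
python3 -c "
from h import *
plan(.4665,.332,.15,90)"
```

```text
pos [0.4648 0.2071 0.2242] yaw 90.0 | turn units [-0.03 -0.03  0.01] | shift units after turn [6.25 0.08 3.71] F [-0.3  0.3  0.3] grip 0.601 q7 -0.69 t 36.12
```

>>> {"op": "jog_arm", "data": {"moves": [1, 0.08, 0, 0, 0, 0, 0.6, 1, 0, 0, 0, 0, 0, 0.6, 1, 0, 0, 0, 0, 0, 0.6, 1, 0, 0, 0, 0, 0, 0.6, 1, 0, 0, 0, 0, 0, 0.6, 1, 0, 0, 0, 0, 0, 0.6, 0.25, 0, 0, 0, 0, 0, 0.6, 0, 0, 0, 0, 0, 0, 0.6]}}

```text
t: 36.78
eef_pos: [0.466, 0.3328, 0.2246]
tool_rot: [-0.002, 0.706, 0.708, 0.0]
contact_force: [-0.2, -0.6, -0.2]
gripper_width: 0.602
grasp_force: 0.0
```

>>> {"op": "jog_arm", "data": {"moves": [0, 0, 1, 0, 0, 0, 0.6, 0, 0, 1, 0, 0, 0, 0.6, 0, 0, 1, 0, 0, 0, 0.6, 0, 0, 1, 0, 0, 0, 0.6, 0, 0, 0, 0, 0, 0, 0.6, 0, 0, 0, 0, 0, 0, 0.6, 0, 0, 0, 0, 0, 0, 0.6, 0, 0, 0, 0, 0, 0, 0.6]}}

```text
t: 37.45
eef_pos: [0.4681, 0.332, 0.1472]
tool_rot: [-0.001, 0.707, 0.707, 0.002]
contact_force: [0.9, -0.2, -0.4]
gripper_width: 0.6
grasp_force: 0.0
```

```bash
python3 -c "
from h import *
plan(.4665,.332,.084,90)
T=Cam('top'); S=Cam('side')
r,m=orange_top(T,vm=200); print(np.round(r[0],4),np.round(r[1],4),r[2],m)
a=np.hstack([cv2.resize(T.img[165:285,40:240],None,fx=2,fy=2,interpolation=2),cv2.resize(S.img[220:360,85:285],None,fx=2,fy=2,interpolation=2)[:240]])
cv2.imwrite('pics/e1.png',a)
sidecheck()"
```

```text
pos [0.4681 0.332  0.1472] yaw 90.0 | turn units [ 0.03 -0.05 -0.  ] | shift units after turn [ 0.   -0.08  3.16] F [ 0.9 -0.2 -0.4] grip 0.6 q7 -0.99 t 37.45
[0.4675 0.0866] [0.0151 0.0256] 77.00183868408203 [0.4674805 0.0864923]
red (np.float64(257.7), np.float64(205.3), 273) -> (np.float64(257.6), np.float64(205.3), 270)
yel (np.float64(298.8), np.float64(226.8), 382) -> (np.float64(300.6), np.float64(220.3), 369)
grn (np.float64(292.5), np.float64(178.0), 190) -> (np.float64(292.7), np.float64(178.1), 188)
blu (np.float64(331.5), np.float64(200.1), 155) -> (np.float64(331.5), np.float64(199.7), 144)
```

View pics/e1.png

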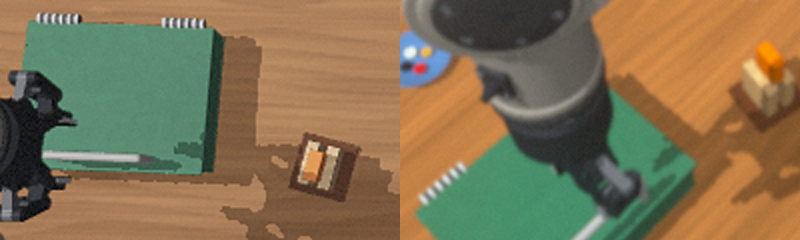

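The feeler is back in its stand at (197,247), and the fingers straddle the handle. Yellow has been knocked, with its side centroid moving from (299,227) to (301,220), so I'll remeasure it later. Gripping the bar.

>>> {"op": "jog_arm", "data": {"moves": [0, -0.08, 1, 0, 0, 0, 0.6, 0, 0, 1, 0, 0, 0, 0.6, 0, 0, 1, 0, 0, 0, 0.6, 0, 0, 0.1, 0, 0, 0, 0.6, 0, 0, 0, 0, 0, 0, 0.6, 0, 0, 0, 0, 0, 0, 0.1, 0, 0, 0, 0, 0, 0, 0, 0, 0, 0, 0, 0, 0, 0], "grip_force": 30}}

```text
t: 38.27
eef_pos: [0.4665, 0.3327, 0.0852]
tool_rot: [-0.001, 0.707, 0.707, 0.002]
contact_force: [0.5, 0.7, -0.5]
gripper_width: 0.182
grasp_force: 0.0
```

>>> {"op": "jog_arm", "data": {"moves": [0, 0, 0, 0, 0, 0, 0, 0, 0, 0, 0, 0, 0, 0, 0, 0, 0, 0, 0, 0, 0, 0, 0, 0, 0, 0, 0, 0, 0, 0, 0, 0, 0, 0, 0, 0, 0, 0, 0, 0, 0, 0, 0, 0, 0, 0, 0, 0, 0, 0, 0, 0, 0, 0, 0, 0]}}

```text
t: 38.93
eef_pos: [0.4662, 0.3324, 0.0842]
tool_rot: [-0.001, 0.707, 0.707, 0.002]
contact_force: [1.8, 1.1, 5.5]
gripper_width: 0.001
grasp_force: 2.5
```

```bash
python3 -c "
from h import *
plan(.4665,.332,.084,90)
o=get_obs()['eef_pos']
import numpy as np
p=0
hx,hz=o[0]+.16,0
for th in np.arange(0,1.31,.1):
  x=-.16*np.cos(th)+.046*np.sin(th)+.16; z=.16*np.sin(th)+.046*np.cos(th)-.046
  print(round(th,1),round(x/.02,2),round(z/.02,2))"
```

```text
pos [0.4662 0.3324 0.0842] yaw 90.0 | turn units [ 0.01 -0.05  0.  ] | shift units after turn [-0.02  0.02  0.01] F [1.8 1.1 5.5] grip 0.001 q7 -1.04 t 38.93
0.0 0.0 0.0
0.1 0.27 0.79
0.2 0.62 1.54
0.3 1.04 2.26
0.4 1.53 2.93
0.5 2.08 3.55
0.6 2.7 4.12
0.7 3.36 4.61
0.8 4.08 5.04
0.9 4.83 5.4
1.0 5.61 5.67
1.1 6.42 5.87
1.2 7.24 5.99
1.3 8.08 6.02
```

The gripper shut completely, so the bar is not between the pads. Looking.

```bash
python3 -c "
from h import *
T=Cam('top'); S=Cam('side')
a=np.hstack([cv2.resize(T.img[205:285,40:140],None,fx=4,fy=4,interpolation=2),cv2.resize(S.img[270:350,145:245],None,fx=4,fy=4,interpolation=2)])
cv2.imwrite('pics/e2.png',a)
for y in(.28,.332,.384):print(T.px([.4665,y,.101]),S.px([.4665,y,.101]))
print(S.px(get_obs()['eef_pos']),T.px(get_obs()['eef_pos']))"
```

```text
[108.88413416 243.89148666] [204.8147524  309.32978885]
[ 85.50745883 243.32584992] [184.74146577 329.67414344]
[ 62.15760432 242.76086215] [163.14357488 351.56369043]
[185.96473588 333.26467028] [ 88.35267166 243.87715573]
```

View pics/e2.png

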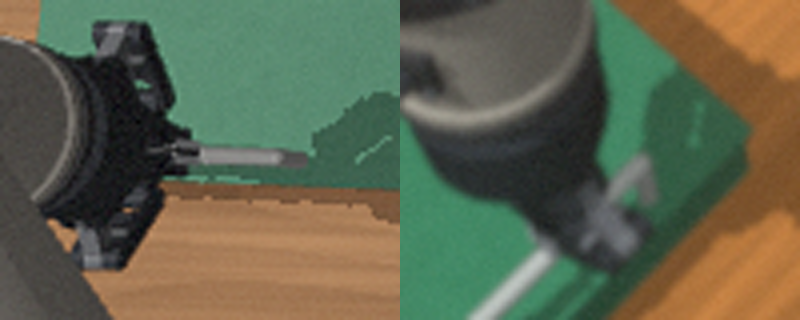

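The fingers cage the bar with their tips below it, at side (186,333). I'll try the first part of the arc gently.

>>> {"op": "jog_arm", "data": {"moves": [0, 0.05, -0.2, 0, 0, 0, 0, 0, 0.07, -0.2, 0, 0, 0, 0, 0, 0.07, -0.2, 0, 0, 0, 0, 0, 0.08, -0.2, 0, 0, 0, 0, 0, 0.1, -0.2, 0, 0, 0, 0, 0, 0.1, -0.2, 0, 0, 0, 0, 0, 0.1, -0.2, 0, 0, 0, 0, 0, 0, 0, 0, 0, 0, 0]}}

```text
t: 39.7
eef_pos: [0.4781, 0.3322, 0.1128]
tool_rot: [-0.001, 0.707, 0.707, 0.002]
contact_force: [-0.3, -0.1, -0.1]
gripper_width: -0.002
grasp_force: 0.0
```

```bash
python3 -c "
from h import *
plan(.4665,.332,.084,90)
T=Cam('top'); S=Cam('side')
h=T.hsv;m=(h[...,0]>60)&(h[...,0]<90)&(h[...,1]>100)
m[:160]=0;m[270:]=0;m[:,170:]=0
ys,xs=np.nonzero(m);print(ys.min(),ys.max(),len(ys))
for th in(0,.2): print(th,T.px([.6265-.175*np.cos(th),.25,.061+.175*np.sin(th)]))
print([int(np.nonzero(m[:,c])[0].max()) for c in (120,130,135)])"
```

```text
pos [0.4781 0.3322 0.1128] yaw 90.0 | turn units [ 0.02 -0.05 -0.  ] | shift units after turn [-0.01 -0.58  1.44] F [-0.3 -0.1 -0.1] grip -0.002 q7 -1.0 t 39.7
177 253 267
0 [127.38893863 251.67389642]
0.2 [122.71811452 249.55470237]
[249, 251, 250]
```

```bash
python3 -c "
from h import *
T=Cam('top');S=Cam('side')
def f(im):
  h=cv2.cvtColor(im,cv2.COLOR_BGR2HSV); m=(h[...,0]>60)&(h[...,0]<90)&(h[...,1]>90)
  return [(c,np.nonzero(m[160:270,c])[0].min()+160,np.nonzero(m[160:270,c])[0].max()+160) for c in(55,110,120,130,140,144) if m[160:270,c].any()]
print(f(cv2.imread('pics/top0.png')));print(f(T.img))
a=cv2.imread('pics/side0.png')
def g(im):
  h=cv2.cvtColor(im,cv2.COLOR_BGR2HSV); m=(h[...,0]>60)&(h[...,0]<90)&(h[...,1]>90)
  return [(r,np.nonzero(m[r,80:260])[0].min()+80,np.nonzero(m[r,80:260])[0].max()+80) for r in(265,280,290,300,310,330,345,365)]
print(g(a));print(g(S.img))
# bar (bright, unsaturated) seen in the side view to the right of the gripper
for im in(a,S.img):
  h=cv2.cvtColor(im,cv2.COLOR_BGR2HSV); m=(h[...,1]<45)&(h[...,2]>130)
  print([(c,(np.nonzero(m[285:365,c])[0]+285).tolist()) for c in(160,170,180,195,200,203)])
"
```

```text
[(55, np.int64(176), np.int64(248)), (110, np.int64(179), np.int64(250)), (120, np.int64(179), np.int64(250)), (130, np.int64(179), np.int64(251)), (140, np.int64(180), np.int64(251)), (144, np.int64(180), np.int64(250))]
[(55, np.int64(176), np.int64(210)), (110, np.int64(180), np.int64(250)), (120, np.int64(179), np.int64(250)), (130, np.int64(179), np.int64(251)), (140, np.int64(180), np.int64(251)), (144, np.int64(181), np.int64(250))]
[(265, np.int64(166), np.int64(189)), (280, np.int64(148), np.int64(207)), (290, np.int64(136), np.int64(218)), (300, np.int64(124), np.int64(229)), (310, np.int64(112), np.int64(229)), (330, np.int64(97), np.int64(211)), (345, np.int64(110), np.int64(198)), (365, np.int64(127), np.int64(179))]
[(265, np.int64(187), np.int64(189)), (280, np.int64(190), np.int64(207)), (290, np.int64(136), np.int64(217)), (300, np.int64(124), np.int64(228)), (310, np.int64(113), np.int64(229)), (330, np.int64(97), np.int64(211)), (345, np.int64(110), np.int64(198)), (365, np.int64(127), np.int64(179))]
[(160, []), (170, [340, 341, 342, 343, 344, 345, 346]), (180, [330, 331, 332, 333, 334, 335, 336, 337]), (195, [316, 317, 318, 319, 320, 321, 322]), (200, [311, 312, 313, 314, 315, 316, 317]), (203, [308, 309, 310, 311, 312, 313, 314])]
[(160, []), (170, [340, 341, 342, 343, 344, 345, 346, 347]), (180, [330, 331, 332, 333, 334, 335, 336, 337]), (195, []), (200, []), (203, [309, 310, 311, 312, 313])]
```

The lid is still shut. The finger ends sit higher than I assumed and squeezed off the top of the bar, so I'll regrip lower, at TCP 0.068.

>>> {"op": "jog_arm", "data": {"moves": [0, -0.3, -0.5, 0, 0, 0, 0, 0, -0.28, -0.5, 0, 0, 0, 0.6, 0, 0, 0, 0, 0, 0, 0.6, 0, 0, 0, 0, 0, 0, 0.6, 0, 0, 0, 0, 0, 0, 0.6, 0, 0, 0, 0, 0, 0, 0.6, 0, 0, 0.6, 0, 0, 0, 0.6, 0, 0, 0.6, 0, 0, 0, 0.6]}}

```text
t: 40.57
eef_pos: [0.4659, 0.332, 0.1071]
tool_rot: [-0.001, 0.707, 0.707, 0.001]
contact_force: [0.4, 0.2, -0.6]
gripper_width: 0.6
grasp_force: 0.0
```

>>> {"op": "jog_arm", "data": {"moves": [0, 0, 0.6, 0, 0, 0, 0.6, 0, 0, 0.5, 0, 0, 0, 0.6, 0, 0, 0.5, 0, 0, 0, 0.6, 0, 0, 0.3, 0, 0, 0, 0.6, 0, 0, 0.15, 0, 0, 0, 0.6, 0, 0, 0, 0, 0, 0, 0.6, 0, 0, 0, 0, 0, 0, 0.6, 0, 0, 0, 0, 0, 0, 0.6]}}

```text
t: 41.23
eef_pos: [0.4659, 0.3324, 0.0674]
tool_rot: [-0.001, 0.707, 0.707, 0.002]
contact_force: [0.3, 0.7, -0.3]
gripper_width: 0.6
grasp_force: 0.0
```

>>> {"op": "jog_arm", "data": {"moves": [0, 0, 0, 0, 0, 0, 0, 0, 0, 0, 0, 0, 0, 0, 0, 0, 0, 0, 0, 0, 0, 0, 0, 0, 0, 0, 0, 0, 0, 0, 0, 0, 0, 0, 0, 0, 0, 0, 0, 0, 0, 0, 0, 0, 0, 0, 0, 0, 0, 0, 0, 0, 0, 0, 0, 0]}}

```text
t: 41.9
eef_pos: [0.4666, 0.3321, 0.0672]
tool_rot: [-0.001, 0.707, 0.707, 0.002]
contact_force: [5.5, 0.7, -0.6]
gripper_width: 0.105
grasp_force: 29.9
```

Gripped at 0.105. Following the arc.

>>> {"op": "jog_arm", "data": {"moves": [0, 0.27, -0.79, 0, 0, 0, 0, 0, 0.35, -0.75, 0, 0, 0, 0, 0, 0.42, -0.72, 0, 0, 0, 0, 0, 0.49, -0.67, 0, 0, 0, 0, 0, 0.55, -0.62, 0, 0, 0, 0, 0, 0.62, -0.57, 0, 0, 0, 0, 0, 0, 0, 0, 0, 0, 0, 0, 0, 0, 0, 0, 0, 0]}}

```text
t: 42.57
eef_pos: [0.5176, 0.3313, 0.1494]
tool_rot: [-0.002, 0.707, 0.707, -0.001]
contact_force: [-3.6, -1.7, 2.8]
gripper_width: 0.101
grasp_force: 29.8
```

>>> {"op": "jog_arm", "data": {"moves": [0, 0.66, -0.49, 0, 0, 0, 0, 0, 0.72, -0.43, 0, 0, 0, 0, 0, 0.75, -0.36, 0, 0, 0, 0, 0, 0.78, -0.27, 0, 0, 0, 0, 0, 0.81, -0.2, 0, 0, 0, 0, 0, 0.82, -0.12, 0, 0, 0, 0, 0, 0.42, -0.02, 0, 0, 0, 0, 0, 0, 0, 0, 0, 0, 0]}}

```text
t: 43.23
eef_pos: [0.6206, 0.3302, 0.1879]
tool_rot: [-0.0, 0.708, 0.706, 0.001]
contact_force: [-0.7, -6.1, 9.6]
gripper_width: 0.101
grasp_force: 32.4
```

>>> {"op": "jog_arm", "data": {"moves": [0, 0, 0, 0, 0, 0, 0, 0, 0, 0, 0, 0, 0, 0, 0, 0, 0, 0, 0, 0, 0, 0, 0, 0, 0, 0, 0, 0, 0, 0, 0, 0, 0, 0, 0, 0, 0, 0, 0, 0, 0, 0, 0, 0, 0, 0, 0, 0, 0, 0, 0, 0, 0, 0, 0, 0]}}

```text
t: 43.9
eef_pos: [0.6186, 0.3302, 0.1879]
tool_rot: [-0.0, 0.707, 0.707, 0.0]
contact_force: [-1.4, -5.4, 7.7]
gripper_width: 0.1
grasp_force: 32.3
```

>>> {"op": "jog_arm", "data": {"moves": [0, 0, 0, 0, 0, 0, 0.3, 0, 0.3, -0.6, 0, 0, 0, 0.6, 0, 0.3, -1, 0, 0, 0, 0.6, 0, 0, -1, 0, 0, 0, 0.6, 0, 0, -1, 0, 0, 0, 0.6, 0, 0, -1, 0, 0, 0, 0.6, 0, 0, 0, 0, 0, 0, 0.6, 0, 0, 0, 0, 0, 0, 0.6]}}

```text
t: 44.57
eef_pos: [0.6303, 0.3324, 0.2797]
tool_rot: [-0.001, 0.707, 0.708, 0.002]
contact_force: [0.0, 0.2, 0.2]
gripper_width: 0.603
grasp_force: 0.0
```

>>> {"op": "jog_arm", "data": {"moves": [0, -1, 0, 0, 0, 0, 0.6, 0, -1, 0, 0, 0, 0, 0.6, -0.5, -1, 0, 0, 0, 0, 0.6, -1, -1, 0, 0, 0, 0, 0.6, -1, -1, 0, 0, 0, 0, 0.6, -1, 0, 0, 0, 0, 0, 0.6, -1, 0, 0, 0, 0, 0, 0.6, -1, 0, 0, 0, 0, 0, 0.6]}}

```text
t: 45.23
eef_pos: [0.5291, 0.2202, 0.277]
tool_rot: [-0.001, 0.707, 0.708, -0.0]
contact_force: [0.9, -0.7, 0.5]
gripper_width: 0.604
grasp_force: 0.0
```

```bash
python3 -c "
from h import *
T=Cam('top');S=Cam('side')
yokes(T); sidecheck()
plan(.5964,-.0254,.2,14.4)
r,m=orange_top(T,vm=200); print(np.round(r[0],4),np.round(r[1],4),r[2])
a=np.vstack([np.hstack([T.img[140:340,30:430]]),S.img[130:330,60:460]]);a=cv2.resize(a,None,fx=1.5,fy=1.5,interpolation=2)
cv2.imwrite('pics/f1.png',a)
o=S.hsv;m=(o[...,0]>60)&(o[...,0]<90)&(o[...,1]>90);print('green side px',[ (r,np.nonzero(m[r,:250])[0].min(),np.nonzero(m[r,:250])[0].max()) for r in range(170,384,30) if m[r,:250].any()])
for th in(0,1.25,1.9):
  print(th,S.px([.6265-.175*np.cos(th),.33,.061+.175*np.sin(th)]))"
```

```text
red c [ 0.5964 -0.0254] mean [ 0.5962 -0.0254] size [0.0506 0.0337] yaw 14.1 hi/lo 187 109 npx 198
yel c [ 0.4775 -0.0541] mean [ 0.4773 -0.0542] size [0.0512 0.0329] yaw -6.9 hi/lo 171 153 npx 243
grn c [ 0.5835 -0.159 ] mean [ 0.5832 -0.1591] size [0.0497 0.0319] yaw -22.6 hi/lo 188 110 npx 170
blu c [ 0.4581 -0.1619] mean [ 0.4578 -0.162 ] size [0.0489 0.0314] yaw 19.0 hi/lo 119 78 npx 222
blu c [ 0.3906 -0.0952] mean [ 0.3906 -0.0956] size [0.0361 0.0224] yaw 70.0 hi/lo 168 144 npx 113
blu c [ 0.3521 -0.1932] mean [ 0.3468 -0.1907] size [0.0694 0.0466] yaw -7.1 hi/lo 163 105 npx 402
red (np.float64(257.7), np.float64(205.3), 273) -> (np.float64(257.6), np.float64(205.2), 272)
yel (np.float64(298.8), np.float64(226.8), 382) -> (np.float64(300.5), np.float64(219.9), 355)
grn (np.float64(292.5), np.float64(178.0), 190) -> (np.float64(292.6), np.float64(177.9), 186)
blu (np.float64(331.5), np.float64(200.1), 155) -> (np.float64(338.0), np.float64(203.0), 1)
pos [0.5302 0.2193 0.2772] yaw 89.9 | turn units [-4.000e-02  1.000e-02  1.886e+01] | shift units after turn [ 0.17 12.67  3.86] F [-0.1  0.5 -0.3] grip 0.6 q7 -0.66 t 45.38
[0.4637 0.0875] [0.0151 0.0332] 76.47640991210938
green side px [(200, np.int64(141), np.int64(145)), (230, np.int64(97), np.int64(162)), (260, np.int64(55), np.int64(181)), (290, np.int64(63), np.int64(216)), (320, np.int64(89), np.int64(215)), (350, np.int64(116), np.int64(191)), (380, np.int64(141), np.int64(164))]
0 [193.78561067 341.61332869]
1.25 [133.81547422 262.44576879]
1.9 [ 96.19505259 228.00412146]
```

View pics/f1.png

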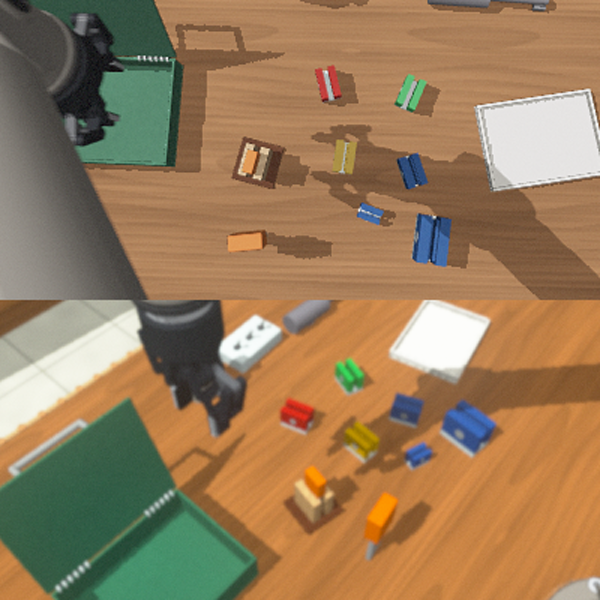

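The lid stands fully open at side (85,430), the feeler is in its stand, and yellow now lies at (0.4775,-0.054). Next, fetch red.

>>> {"op": "jog_arm", "data": {"moves": [0, 0, 0, 0, 0, 1, 0.7, 0, 0, 0, 0, 0, 1, 0.7, 0, 0, 0, 0, 0, 1, 0.7, 0, 0, 0, 0, 0, 1, 0.7, 0, 0, 0, 0, 0, 1, 0.7, 0, 0, 0, 0, 0, 1, 0.7, 0, 0, 0, 0, 0, 1, 0.7, 0, 0, 0, 0, 0, 1, 0.7]}}

```text
t: 46.05
eef_pos: [0.5297, 0.2229, 0.2776]
tool_rot: [-0.002, 0.875, 0.484, -0.0]
contact_force: [-0.2, -0.6, -0.2]
gripper_width: 0.699
grasp_force: 0.0
```

>>> {"op": "jog_arm", "data": {"moves": [0, 0, 0, 0, 0, 1, 0.7, 0, 0, 0, 0, 0, 1, 0.7, 0, 0, 0, 0, 0, 1, 0.7, 0, 0, 0, 0, 0, 1, 0.7, 0, 0, 0, 0, 0, 1, 0.7, 0, 0, 0, 0, 0, 1, 0.7, 0, 0, 0, 0, 0, 1, 0.7, 0, 0, 0, 0, 0, 1, 0.7]}}

```text
t: 46.72
eef_pos: [0.5297, 0.2229, 0.2775]
tool_rot: [-0.002, 0.974, 0.224, -0.001]
contact_force: [-0.3, 0.8, 0.5]
gripper_width: 0.698
grasp_force: 0.0
```

>>> {"op": "jog_arm", "data": {"moves": [0, 0, 0, 0, 0, 1, 0.7, 0, 0, 0, 0, 0, 1, 0.7, 0, 0, 0, 0, 0, 0.86, 0.7, 0, 1, 0.3, 0, 0, 0, 0.7, 0, 1, 0.3, 0, 0, 0, 0.7, 0, 1, 0.3, 0, 0, 0, 0.7, 0, 1, 0.3, 0, 0, 0, 0.7, 0, 1, 0.3, 0, 0, 0, 0.7]}}

```text
t: 47.38
eef_pos: [0.5553, 0.1255, 0.247]
tool_rot: [-0.002, 0.992, 0.128, -0.001]
contact_force: [0.1, -0.1, -0.2]
gripper_width: 0.701
grasp_force: 0.0
```

>>> {"op": "jog_arm", "data": {"moves": [0, 1, 0.5, 0, 0, 0, 0.7, 0, 1, 0.5, 0, 0, 0, 0.7, 0, 1, 0.5, 0, 0, 0, 0.7, 0, 1, 0.5, 0, 0, 0, 0.7, 0, 1, 0.5, 0, 0, 0, 0.7, 0, 1, 0.5, 0, 0, 0, 0.7, 0, 1, 0.5, 0, 0, 0, 0.7, 0, 0, 0, 0, 0, 0, 0.7]}}

```text
t: 48.05
eef_pos: [0.5901, -0.0144, 0.1746]
tool_rot: [-0.001, 0.992, 0.125, -0.002]
contact_force: [0.2, -1.6, -0.9]
gripper_width: 0.702
grasp_force: 0.0
```

```bash
python3 -c "
from h import *
sidecheck();plan(.5964,-.0254,.08,14.4)"
```

```text
red (np.float64(257.7), np.float64(205.3), 273) -> (np.float64(257.7), np.float64(205.2), 274)
yel (np.float64(298.8), np.float64(226.8), 382) -> (np.float64(300.4), np.float64(219.5), 376)
grn (np.float64(292.5), np.float64(178.0), 190) -> (np.float64(292.4), np.float64(178.2), 185)
blu (np.float64(331.5), np.float64(200.1), 155) -> (np.float64(331.3), np.float64(200.4), 167)
pos [ 0.5901 -0.0119  0.1757] yaw 14.4 | turn units [-0.05  0.05  0.01] | shift units after turn [0.14 0.73 4.78] F [-0.2  0.2  0.1] grip 0.701 q7 -1.5 t 48.1
```

>>> {"op": "jog_arm", "data": {"moves": [0.14, 0.73, 0, 0, 0, 0, 0.7, 0, 0, 1, 0, 0, 0, 0.7, 0, 0, 1, 0, 0, 0, 0.7, 0, 0, 1, 0, 0, 0, 0.7, 0, 0, 1, 0, 0, 0, 0.7, 0, 0, 1, 0, 0, 0, 0.7, 0, 0, 0.6, 0, 0, 0, 0.7, 0, 0, 0, 0, 0, 0, 0.7]}}

```text
t: 48.77
eef_pos: [0.596, -0.0228, 0.0636]
tool_rot: [-0.002, 0.992, 0.128, -0.002]
contact_force: [-0.4, -0.2, -0.4]
gripper_width: 0.701
grasp_force: 0.0
```

```bash
python3 -c "
from h import *
plan(.5964,-.0254,.006,14.4)"
```

```text
pos [ 0.596  -0.0228  0.0636] yaw 14.7 | turn units [-0.06  0.05  0.07] | shift units after turn [-0.01  0.13  2.88] F [-0.4 -0.2 -0.4] grip 0.701 q7 -1.52 t 48.77
```

>>> {"op": "jog_arm", "data": {"moves": [0, 0.1, 1, 0, 0, 0, 0.7, 0, 0, 1, 0, 0, 0, 0.7, 0, 0, 0.6, 0, 0, 0, 0.7, 0, 0, 0.2, 0, 0, 0, 0.7, 0, 0, 0, 0, 0, 0, 0.7, 0, 0, 0, 0, 0, 0, 0.3, 0, 0, 0, 0, 0, 0, 0.1, 0, 0, 0, 0, 0, 0, 0.1], "grip_force": 40}}

```text
t: 49.43
eef_pos: [0.5991, -0.0252, 0.0115]
tool_rot: [-0.001, 0.992, 0.127, 0.001]
contact_force: [-0.9, -0.1, 4.0]
gripper_width: 0.36
grasp_force: 39.5
```

>>> {"op": "jog_arm", "data": {"moves": [0, 0, 0, 0, 0, 0, 0.1, 0, 0, 0, 0, 0, 0, 0.1, 0, 0, 0, 0, 0, 0, 0.1, 0, 0, 0, 0, 0, 0, 0.1, 0, 0, -0.2, 0, 0, 0, 0.1, 0, 0, -0.8, 0, 0, 0, 0.1, 0, 0, -1, 0, 0, 0, 0.1, 0, 0, 0, 0, 0, 0, 0.1]}}

```text
t: 50.1
eef_pos: [0.6004, -0.0256, 0.0535]
tool_rot: [-0.001, 0.992, 0.127, 0.003]
contact_force: [0.3, -0.0, -0.0]
gripper_width: 0.354
grasp_force: 39.9
```

```bash
python3 -c "
from h import *
plan(.535,.29,.15,14.4);sidecheck()"
```

```text
pos [ 0.6004 -0.0256  0.0535] yaw 14.6 | turn units [-0.02 -0.08  0.04] | shift units after turn [  0.76 -16.1   -4.83] F [ 0.3 -0.  -0. ] grip 0.354 q7 -1.53 t 50.1
red (np.float64(257.7), np.float64(205.3), 273) -> (np.float64(260.1), np.float64(195.2), 191)
yel (np.float64(298.8), np.float64(226.8), 382) -> (np.float64(300.4), np.float64(219.7), 373)
grn (np.float64(292.5), np.float64(178.0), 190) -> (np.float64(293.1), np.float64(178.2), 129)
blu (np.float64(331.5), np.float64(200.1), 155) -> (np.float64(331.5), np.float64(200.7), 175)
```

>>> {"op": "jog_arm", "data": {"moves": [0, 0, -1, 0, 0, 0, 0.1, 0, 0, -1, 0, 0, 0, 0.1, 0, 0, -1, 0, 0, 0, 0.1, 0, 0, -1, 0, 0, 0, 0.1, 0.05, -1, -0.8, 0, 0, 0, 0.1, 0.05, -1, 0, 0, 0, 0, 0.1, 0.05, -1, 0, 0, 0, 0, 0.1, 0.05, -1, 0, 0, 0, 0, 0.1]}}

```text
t: 50.82
eef_pos: [0.5811, 0.0531, 0.1456]
tool_rot: [-0.001, 0.992, 0.127, -0.0]
contact_force: [-0.1, 0.4, -1.7]
gripper_width: 0.359
grasp_force: 40.0
```

>>> {"op": "jog_arm", "data": {"moves": [0.05, -1, 0, 0, 0, 0, 0.1, 0.05, -1, 0, 0, 0, 0, 0.1, 0.05, -1, 0, 0, 0, 0, 0.1, 0.05, -1, 0, 0, 0, 0, 0.1, 0.05, -1, 0, 0, 0, 0, 0.1, 0.05, -1, 0, 0, 0, 0, 0.1, 0.05, -1, 0, 0, 0, 0, 0.1, 0.05, -1, 0, 0, 0, 0, 0.1]}}

```text
t: 51.48
eef_pos: [0.5483, 0.21, 0.1455]
tool_rot: [-0.001, 0.992, 0.127, -0.001]
contact_force: [0.6, 0.4, -1.1]
gripper_width: 0.363
grasp_force: 40.0
```

>>> {"op": "jog_arm", "data": {"moves": [0.05, -1, 0, 0, 0, 0, 0.1, 0.05, -1, 0, 0, 0, 0, 0.1, 0.05, -1, 0, 0, 0, 0, 0.1, 0.05, -1, 0, 0, 0, 0, 0.1, 0, 0, 0, 0, 0, 0, 0.1, 0, 0, 0, 0, 0, 0, 0.1, 0, 0, 0, 0, 0, 0, 0.1, 0, 0, 0, 0, 0, 0, 0.1]}}

```text
t: 52.15
eef_pos: [0.5332, 0.2862, 0.1463]
tool_rot: [-0.001, 0.992, 0.126, -0.0]
contact_force: [-0.1, -0.4, -1.5]
gripper_width: 0.361
grasp_force: 40.0
```

```bash
python3 -c "
from h import *
plan(.535,.29,.0175,14.4);sidecheck()"
```

```text
pos [0.5332 0.2862 0.1463] yaw 14.5 | turn units [-0.02  0.    0.02] | shift units after turn [ 0.13 -0.16  6.44] F [-0.1 -0.4 -1.5] grip 0.361 q7 -2.06 t 52.15
red (np.float64(257.7), np.float64(205.3), 273) -> None
yel (np.float64(298.8), np.float64(226.8), 382) -> (np.float64(300.7), np.float64(220.3), 353)
grn (np.float64(292.5), np.float64(178.0), 190) -> (np.float64(292.6), np.float64(178.0), 180)
blu (np.float64(331.5), np.float64(200.1), 155) -> (np.float64(329.6), np.float64(197.1), 61)
```

>>> {"op": "jog_arm", "data": {"moves": [0.1, -0.2, 0.5, 0, 0, 0, 0.1, 0, 0, 1, 0, 0, 0, 0.1, 0, 0, 1, 0, 0, 0, 0.1, 0, 0, 1, 0, 0, 0, 0.1, 0, 0, 1, 0, 0, 0, 0.1, 0, 0, 1, 0, 0, 0, 0.1, 0, 0, 0.5, 0, 0, 0, 0.1, 0, 0, 0, 0, 0, 0, 0.1]}}

```text
t: 52.87
eef_pos: [0.5322, 0.2912, 0.024]
tool_rot: [-0.0, 0.992, 0.127, -0.002]
contact_force: [-0.5, 0.0, -1.0]
gripper_width: 0.359
grasp_force: 40.0
```

>>> {"op": "jog_arm", "data": {"moves": [0, 0, 0.2, 0, 0, 0, 0.1, 0, 0, 0.1, 0, 0, 0, 0.1, 0, 0, 0, 0, 0, 0, 0.1, 0, 0, 0, 0, 0, 0, 0.1, 0, 0, 0, 0, 0, 0, 0.1, 0, 0, 0, 0, 0, 0, 0.1, 0, 0, 0, 0, 0, 0, 0.1, 0, 0, 0, 0, 0, 0, 0.1]}}

```text
t: 53.53
eef_pos: [0.534, 0.2927, 0.0212]
tool_rot: [-0.001, 0.992, 0.127, 0.0]
contact_force: [0.4, -0.1, -1.7]
gripper_width: 0.362
grasp_force: 40.0
```

>>> {"op": "jog_arm", "data": {"moves": [0, 0, 0.1, 0, 0, 0, 0.1, 0, 0, 0.05, 0, 0, 0, 0.1, 0, 0, 0, 0, 0, 0, 0.1, 0, 0, 0, 0, 0, 0, 0.1, 0, 0, 0, 0, 0, 0, 0.1, 0, 0, 0, 0, 0, 0, 0.1, 0, 0, 0, 0, 0, 0, 0.1, 0, 0, 0, 0, 0, 0, 0.1]}}

```text
t: 54.2
eef_pos: [0.5339, 0.2927, 0.018]
tool_rot: [-0.001, 0.992, 0.127, 0.0]
contact_force: [-0.5, 0.2, -2.3]
gripper_width: 0.358
grasp_force: 40.0
```

>>> {"op": "jog_arm", "data": {"moves": [0, 0, 0.08, 0, 0, 0, 0.1, 0, 0, 0, 0, 0, 0, 0.1, 0, 0, 0, 0, 0, 0, 0.4, 0, 0, 0, 0, 0, 0, 0.45, 0, 0, 0, 0, 0, 0, 0.5, 0, 0, 0, 0, 0, 0, 0.5, 0, 0, -0.3, 0, 0, 0, 0.5, 0, 0, -1, 0, 0, 0, 0.5]}}

```text
t: 54.87
eef_pos: [0.5319, 0.2913, 0.0402]
tool_rot: [-0.0, 0.992, 0.127, -0.002]
contact_force: [-0.5, -0.1, -0.2]
gripper_width: 0.499
grasp_force: 0.0
```

>>> {"op": "jog_arm", "data": {"moves": [0, 0, -1, 0, 0, 0, 0.5, 0, 0, -1, 0, 0, 0, 0.5, 0, 0, -1, 0, 0, 0, 0.5, 0, 0, -1, 0, 0, 0, 0.5, 0, 0, -1, 0, 0, 0, 0.5, 0, 0, -1, 0, 0, 0, 0.7, 0, 0, 0, 0, 0, 0, 0.7, 0, 0, 0, 0, 0, 0, 0.7]}}

```text
t: 55.53
eef_pos: [0.5346, 0.2927, 0.1639]
tool_rot: [-0.002, 0.992, 0.127, 0.002]
contact_force: [-0.3, 0.2, 0.3]
gripper_width: 0.697
grasp_force: 0.0
```

```bash
python3 -c "
from h import *
plan(.5835,-.159,.15,-22.9);sidecheck()
S=Cam('side');
for c in S.blobs(170,6,smin=130,vmin=50,amin=20): print(c[:,0].mean(0),cv2.contourArea(c), cv2.boundingRect(c))
print(S.px([.534,.2927,.005]),S.px([.534,.2927,.045]))"
```

```text
pos [0.5346 0.2927 0.1639] yaw 14.6 | turn units [-0.06 -0.03  9.37] | shift units after turn [11.04 19.85  0.7 ] F [-0.3  0.2  0.3] grip 0.697 q7 -2.06 t 55.53
red (np.float64(257.7), np.float64(205.3), 273) -> None
yel (np.float64(298.8), np.float64(226.8), 382) -> (np.float64(300.6), np.float64(220.5), 350)
grn (np.float64(292.5), np.float64(178.0), 190) -> (np.float64(292.6), np.float64(177.9), 181)
blu (np.float64(331.5), np.float64(200.1), 155) -> (np.float64(328.8), np.float64(196.5), 42)
[183.09876543 308.04938272] 382.5 (169, 296, 29, 26)
[354.67857143  96.03571429] 59.0 (351, 91, 9, 11)
[183.52479713 312.46649023] [180.72696115 304.72615271]
```

>>> {"op": "jog_arm", "data": {"moves": [-0.15, 1, 0, 0, 0, 0, 0.7, -0.15, 1, 0, 0, 0, 0, 0.7, -0.15, 1, 0, 0, 0, 0, 0.7, -0.15, 1, 0, 0, 0, 0, 0.7, -0.15, 1, 0, 0, 0, 0, 0.7, -0.15, 1, 0, 0, 0, 0, 0.7, -0.15, 1, 0, 0, 0, 0, 0.7, -0.15, 1, 0, 0, 0, 0, 0.7]}}

```text
t: 56.3
eef_pos: [0.55, 0.1301, 0.1605]
tool_rot: [-0.001, 0.992, 0.127, -0.001]
contact_force: [-0.5, 0.1, -0.0]
gripper_width: 0.702
grasp_force: 0.0
```

>>> {"op": "jog_arm", "data": {"moves": [-0.15, 1, 0, 0, 0, 0, 0.7, -0.15, 1, 0, 0, 0, 0, 0.7, -0.15, 1, 0, 0, 0, 0, 0.7, -0.15, 1, 0, 0, 0, 0, 0.7, -0.15, 1, 0, 0, 0, 0, 0.7, -0.15, 1, 0, 0, 0, 0, 0.7, -0.15, 1, 0, 0, 0, 0, 0.7, -0.15, 1, 0, 0, 0, 0, 0.7]}}

```text
t: 56.97
eef_pos: [0.567, -0.0306, 0.1601]
tool_rot: [-0.002, 0.992, 0.127, -0.001]
contact_force: [-0.7, -0.8, 0.4]
gripper_width: 0.7
grasp_force: 0.0
```

>>> {"op": "jog_arm", "data": {"moves": [-0.15, 1, 0, 0, 0, 0, 0.7, -0.15, 1, 0, 0, 0, 0, 0.7, -0.15, 1, 0, 0, 0, 0, 0.7, -0.15, 1, 0, 0, 0, 0, 0.7, -0.15, 1, 0, 0, 0, 0, 0.7, -0.15, 1, 0, 0, 0, 0, 0.7, 0, 0, 0, 0, 0, 1, 0.7, 0, 0, 0, 0, 0, 1, 0.7]}}

```text
t: 57.63
eef_pos: [0.5796, -0.1522, 0.1595]
tool_rot: [-0.001, 0.999, 0.054, -0.001]
contact_force: [0.3, 0.2, 0.1]
gripper_width: 0.702
grasp_force: 0.0
```

>>> {"op": "jog_arm", "data": {"moves": [0, 0, 0, 0, 0, 1, 0.7, 0, 0, 0, 0, 0, 1, 0.7, 0, 0, 0, 0, 0, 1, 0.7, 0, 0, 0, 0, 0, 1, 0.7, 0, 0, 0, 0, 0, 1, 0.7, 0, 0, 0, 0, 0, 1, 0.7, 0, 0, 0, 0, 0, 1, 0.7, 0, 0, 0, 0, 0, 0.37, 0.7]}}

```text
t: 58.3
eef_pos: [0.5799, -0.15, 0.1597]
tool_rot: [-0.001, 0.98, -0.2, -0.002]
contact_force: [-0.5, 0.9, -0.4]
gripper_width: 0.699
grasp_force: 0.0
```

```bash
python3 -c "
from h import *
plan(.5835,-.159,.008,-22.9);sidecheck()"
```

```text
pos [ 0.5799 -0.15    0.1597] yaw -23.1 | turn units [-0.03  0.05 -0.04] | shift units after turn [0.34 0.35 7.59] F [-0.5  0.9 -0.4] grip 0.699 q7 -1.85 t 58.3
red (np.float64(257.7), np.float64(205.3), 273) -> None
yel (np.float64(298.8), np.float64(226.8), 382) -> (np.float64(300.3), np.float64(219.4), 378)
grn (np.float64(292.5), np.float64(178.0), 190) -> (np.float64(292.7), np.float64(178.1), 188)
blu (np.float64(331.5), np.float64(200.1), 155) -> (np.float64(331.5), np.float64(199.8), 148)
```

>>> {"op": "jog_arm", "data": {"moves": [0.3, 0.35, 0, 0, 0, 0, 0.7, 0, 0, 1, 0, 0, 0, 0.7, 0, 0, 1, 0, 0, 0, 0.7, 0, 0, 1, 0, 0, 0, 0.7, 0, 0, 1, 0, 0, 0, 0.7, 0, 0, 1, 0, 0, 0, 0.7, 0, 0, 0, 0, 0, 0, 0.7, 0, 0, 0, 0, 0, 0, 0.7]}}

```text
t: 59.02
eef_pos: [0.5827, -0.1592, 0.0601]
tool_rot: [-0.001, 0.98, -0.198, -0.002]
contact_force: [0.4, -0.7, 0.3]
gripper_width: 0.702
grasp_force: 0.0
```

```bash
python3 -c "
from h import *
plan(.5835,-.159,.009,-22.9)"
```

```text
pos [ 0.5827 -0.1592  0.0601] yaw -22.9 | turn units [-0.03  0.05  0.01] | shift units after turn [ 0.03 -0.02  2.56] F [ 0.4 -0.7  0.3] grip 0.702 q7 -1.84 t 59.02
```

>>> {"op": "jog_arm", "data": {"moves": [0, 0, 1, 0, 0, 0, 0.7, 0, 0, 1, 0, 0, 0, 0.7, 0, 0, 0.5, 0, 0, 0, 0.7, 0, 0, 0, 0, 0, 0, 0.7, 0, 0, 0, 0, 0, 0, 0.3, 0, 0, 0, 0, 0, 0, 0.1, 0, 0, 0, 0, 0, 0, 0.1, 0, 0, 0, 0, 0, 0, 0.1]}}

```text
t: 59.68
eef_pos: [0.5847, -0.159, 0.0127]
tool_rot: [-0.001, 0.98, -0.199, 0.001]
contact_force: [-1.6, -0.7, 6.6]
gripper_width: 0.359
grasp_force: 39.8
```

>>> {"op": "jog_arm", "data": {"moves": [0, 0, 0, 0, 0, 0, 0.1, 0, 0, 0, 0, 0, 0, 0.1, 0, 0, -0.3, 0, 0, 0, 0.1, 0, 0, -1, 0, 0, 0, 0.1, 0, 0, -1, 0, 0, 0, 0.1, 0, 0, -1, 0, 0, 0, 0.1, 0, 0, -1, 0, 0, 0, 0.1, 0, 0, -1, 0, 0, 0, 0.1]}}

```text
t: 60.35
eef_pos: [0.5834, -0.1587, 0.1185]
tool_rot: [-0.001, 0.98, -0.198, -0.0]
contact_force: [0.8, 0.1, -1.2]
gripper_width: 0.357
grasp_force: 39.9
```

>>> {"op": "jog_arm", "data": {"moves": [0, 0, -1, 0, 0, -1, 0.1, 0, 0, -1, 0, 0, -1, 0.1, 0, 0, 0, 0, 0, -1, 0.1, 0, 0, 0, 0, 0, -1, 0.1, 0, 0, 0, 0, 0, -1, 0.1, 0, 0, 0, 0, 0, -1, 0.1, 0, 0, 0, 0, 0, -1, 0.1, 0, 0, 0, 0, 0, -1, 0.1]}}

```text
t: 61.02
eef_pos: [0.5834, -0.159, 0.1576]
tool_rot: [-0.001, 0.997, 0.081, 0.0]
contact_force: [0.9, 0.3, -1.4]
gripper_width: 0.36
grasp_force: 39.9
```

```bash
python3 -c "
from h import *
plan(.53,.375,.15,9.1);sidecheck()"
```

```text
pos [ 0.5834 -0.159   0.1576] yaw 9.3 | turn units [-0.04 -0.01  0.05] | shift units after turn [  1.59 -26.78   0.38] F [ 0.9  0.3 -1.4] grip 0.36 q7 -1.32 t 61.02
red (np.float64(257.7), np.float64(205.3), 273) -> None
yel (np.float64(298.8), np.float64(226.8), 382) -> (np.float64(300.8), np.float64(222.3), 352)
grn (np.float64(292.5), np.float64(178.0), 190) -> (np.float64(301.5), np.float64(150.0), 2)
blu (np.float64(331.5), np.float64(200.1), 155) -> (np.float64(331.5), np.float64(199.9), 152)
```

>>> {"op": "jog_arm", "data": {"moves": [0.06, -1, 0, 0, 0, 0, 0.1, 0.06, -1, 0, 0, 0, 0, 0.1, 0.06, -1, 0, 0, 0, 0, 0.1, 0.06, -1, 0, 0, 0, 0, 0.1, 0.06, -1, 0, 0, 0, 0, 0.1, 0.06, -1, 0, 0, 0, 0, 0.1, 0.06, -1, 0, 0, 0, 0, 0.1, 0.06, -1, 0, 0, 0, 0, 0.1]}}

```text
t: 61.73
eef_pos: [0.5675, 0.0015, 0.158]
tool_rot: [-0.001, 0.997, 0.078, 0.0]
contact_force: [-0.0, 0.1, -2.0]
gripper_width: 0.362
grasp_force: 39.9
```

>>> {"op": "jog_arm", "data": {"moves": [0.06, -1, 0, 0, 0, 0, 0.1, 0.06, -1, 0, 0, 0, 0, 0.1, 0.06, -1, 0, 0, 0, 0, 0.1, 0.06, -1, 0, 0, 0, 0, 0.1, 0.06, -1, 0, 0, 0, 0, 0.1, 0.06, -1, 0, 0, 0, 0, 0.1, 0.06, -1, 0, 0, 0, 0, 0.1, 0.06, -1, 0, 0, 0, 0, 0.1]}}

```text
t: 62.4
eef_pos: [0.5517, 0.1609, 0.1584]
tool_rot: [-0.001, 0.997, 0.078, 0.0]
contact_force: [0.3, 1.1, -1.3]
gripper_width: 0.361
grasp_force: 39.9
```

>>> {"op": "jog_arm", "data": {"moves": [0.06, -1, 0, 0, 0, 0, 0.1, 0.06, -1, 0, 0, 0, 0, 0.1, 0.06, -1, 0, 0, 0, 0, 0.1, 0.06, -1, 0, 0, 0, 0, 0.1, 0.06, -1, 0, 0, 0, 0, 0.1, 0.06, -1, 0, 0, 0, 0, 0.1, 0.06, -1, 0, 0, 0, 0, 0.1, 0.06, -1, 0, 0, 0, 0, 0.1]}}

```text
t: 63.07
eef_pos: [0.5359, 0.3203, 0.1588]
tool_rot: [-0.001, 0.997, 0.078, 0.0]
contact_force: [-0.7, -0.2, -1.6]
gripper_width: 0.356
grasp_force: 39.9
```

>>> {"op": "jog_arm", "data": {"moves": [0.06, -1, 0, 0, 0, 0, 0.1, 0.06, -1, 0, 0, 0, 0, 0.1, 0, -0.8, 0, 0, 0, 0, 0.1, 0, 0, 0, 0, 0, 0, 0.1, 0, 0, 0, 0, 0, 0, 0.1, 0, 0, 0, 0, 0, 0, 0.1, 0, 0, 0, 0, 0, 0, 0.1, 0, 0, 0, 0, 0, 0, 0.1]}}

```text
t: 63.73
eef_pos: [0.5302, 0.3737, 0.1586]
tool_rot: [-0.001, 0.997, 0.078, 0.0]
contact_force: [0.1, 0.2, -0.1]
gripper_width: 0.358
grasp_force: 40.0
```

```bash
python3 -c "
from h import *
plan(.53,.375,.019,9.3)"
```

```text
pos [0.5302 0.3737 0.1586] yaw 9.0 | turn units [-0.03 -0.01 -0.08] | shift units after turn [-0.   -0.06  6.98] F [ 0.1  0.2 -0.1] grip 0.358 q7 -2.27 t 63.73
```

Down to about 0.0185 and release.

>>> {"op": "jog_arm", "data": {"moves": [0, 0, 1, 0, 0, 0, 0.1, 0, 0, 1, 0, 0, 0, 0.1, 0, 0, 1, 0, 0, 0, 0.1, 0, 0, 1, 0, 0, 0, 0.1, 0, 0, 1, 0, 0, 0, 0.1, 0, 0, 1, 0, 0, 0, 0.1, 0, 0, 0.6, 0, 0, 0, 0.1, 0, 0, 0.25, 0, 0, 0, 0.1]}}

```text
t: 64.4
eef_pos: [0.5289, 0.374, 0.0195]
tool_rot: [-0.0, 0.997, 0.079, -0.001]
contact_force: [-0.9, -0.1, -0.6]
gripper_width: 0.357
grasp_force: 40.0
```

>>> {"op": "jog_arm", "data": {"moves": [0, 0, 0.13, 0, 0, 0, 0.1, 0, 0, 0, 0, 0, 0, 0.1, 0, 0, 0, 0, 0, 0, 0.1, 0, 0, 0, 0, 0, 0, 0.1, 0, 0, 0, 0, 0, 0, 0.1, 0, 0, 0, 0, 0, 0, 0.1, 0, 0, 0, 0, 0, 0, 0.1, 0, 0, 0, 0, 0, 0, 0.1]}}

```text
t: 65.07
eef_pos: [0.5297, 0.3757, 0.0192]
tool_rot: [-0.001, 0.997, 0.079, 0.0]
contact_force: [-0.2, -0.3, -0.6]
gripper_width: 0.365
grasp_force: 40.0
```

>>> {"op": "jog_arm", "data": {"moves": [0, 0, 0, 0, 0, 0, 0.38, 0, 0, 0, 0, 0, 0, 0.42, 0, 0, 0, 0, 0, 0, 0.5, 0, 0, 0, 0, 0, 0, 0.5, 0, 0, 0, 0, 0, 0, 0.5, 0, 0, -0.3, 0, 0, 0, 0.5, 0, 0, -1, 0, 0, 0, 0.5, 0, 0, -1, 0, 0, 0, 0.5]}}

```text
t: 65.73
eef_pos: [0.5289, 0.375, 0.0649]
tool_rot: [-0.001, 0.997, 0.079, -0.001]
contact_force: [0.7, 0.2, 0.5]
gripper_width: 0.5
grasp_force: 0.0
```

>>> {"op": "jog_arm", "data": {"moves": [0, 0, -1, 0, 0, 0, 0.5, 0, 0, -1, 0, 0, 0, 0.5, 0, 0, -1, 0, 0, 0, 0.5, 0, 0, -1, 0, 0, 0, 0.5, 0, 0, -1, 0, 0, 0, 0.6, 0, 0, -1, 0, 0, 0, 0.7, 0, 0, 0, 0, 0, 0, 0.7, 0, 0, 0, 0, 0, 0, 0.7]}}

```text
t: 66.4
eef_pos: [0.5302, 0.3757, 0.1867]
tool_rot: [-0.002, 0.997, 0.079, 0.001]
contact_force: [0.1, -0.5, -0.8]
gripper_width: 0.7
grasp_force: 0.0
```

>>> {"op": "jog_arm", "data": {"moves": [-0.28, 1, 0, 0, 0, 0, 0.7, -0.28, 1, 0, 0, 0, 0, 0.7, -0.28, 1, 0, 0, 0, 0, 0.7, -0.28, 1, 0, 0, 0, 0, 0.7, -0.28, 1, 0, 0, 0, 0, 0.7, -0.28, 1, 0, 0, 0, 0, 0.7, -0.28, 1, 0, 0, 0, 0, 0.7, -0.28, 1, 0, 0, 0, 0, 0.7]}}

```text
t: 67.07
eef_pos: [0.5097, 0.2086, 0.1833]
tool_rot: [-0.001, 0.997, 0.079, -0.001]
contact_force: [0.4, -0.1, -0.7]
gripper_width: 0.7
grasp_force: 0.0
```

>>> {"op": "jog_arm", "data": {"moves": [-0.28, 1, 0, 0, 0, 0, 0.7, -0.28, 1, 0, 0, 0, 0, 0.7, -0.28, 1, 0, 0, 0, 0, 0.7, -0.28, 1, 0, 0, 0, 0, 0.7, -0.28, 1, 0, 0, 0, 0, 0.7, -0.28, 1, 0, 0, 0, 0, 0.7, -0.28, 1, 0, 0, 0, 0, 0.7, -0.28, 1, 0, 0, 0, 0, 0.7]}}

```text
t: 67.73
eef_pos: [0.4907, 0.0438, 0.1831]
tool_rot: [-0.001, 0.997, 0.079, -0.001]
contact_force: [0.2, 0.5, 0.9]
gripper_width: 0.698
grasp_force: 0.0
```

```bash
python3 -c "
from h import *
T=Cam('top');S=Cam('side')
yokes(T,names=['yel','blu']);sidecheck();plan(.4775,-.0541,.15,-6.9)
for a,b in((170,6),(40,60)):
  for c in S.blobs(a,b,smin=130,vmin=50,amin=20): print(a,c[:,0].mean(0),cv2.contourArea(c), cv2.boundingRect(c))
print('exp',S.px([.534,.2927,.025]),S.px([.53,.3757,.025]))"
```

```text
yel c [ 0.4783 -0.0542] mean [ 0.482  -0.0529] size [0.0498 0.0329] yaw -6.5 hi/lo 220 172 npx 181
blu c [ 0.458  -0.1619] mean [ 0.458 -0.162] size [0.0487 0.0314] yaw 19.0 hi/lo 124 80 npx 218
blu c [ 0.3906 -0.0954] mean [ 0.3905 -0.0956] size [0.036  0.0224] yaw 70.6 hi/lo 168 147 npx 113
blu c [ 0.3531 -0.1932] mean [ 0.3528 -0.1937] size [0.0713 0.0468] yaw -7.1 hi/lo 163 95 npx 519
red (np.float64(257.7), np.float64(205.3), 273) -> None
yel (np.float64(298.8), np.float64(226.8), 382) -> (np.float64(300.7), np.float64(222.3), 347)
grn (np.float64(292.5), np.float64(178.0), 190) -> None
blu (np.float64(331.5), np.float64(200.1), 155) -> (np.float64(325.0), np.float64(195.8), 6)
pos [0.4908 0.0431 0.1831] yaw 8.9 | turn units [-0.03  0.03  3.95] | shift units after turn [-0.08  4.9   1.66] F [ 1.   0.2 -0.2] grip 0.702 q7 -1.69 t 67.88
170 [183.32098765 308.17283951] 380.5 (169, 296, 29, 26)
170 [354.57142857  96.39285714] 58.0 (351, 91, 8, 12)
exp [182.15222203 308.66920024] [152.83970852 339.68857442]
```

>>> {"op": "jog_arm", "data": {"moves": [0, 0, 0, 0, 0, 1, 0.7, 0, 0, 0, 0, 0, 1, 0.7, 0, 0, 0, 0, 0, 1, 0.7, 0, 0, 0, 0, 0, 0.95, 0.7, 0, 1, 0, 0, 0, 0, 0.7, 0, 1, 0.5, 0, 0, 0, 0.7, 0, 1, 0.5, 0, 0, 0, 0.7, 0, 1, 0.6, 0, 0, 0, 0.7]}}

```text
t: 68.55
eef_pos: [0.4825, -0.0338, 0.1514]
tool_rot: [-0.002, 0.998, -0.057, 0.0]
contact_force: [0.4, 0.3, 0.2]
gripper_width: 0.695
grasp_force: 0.0
```

>>> {"op": "jog_arm", "data": {"moves": [-0.08, 0.9, 0, 0, 0, 0, 0.7, 0, 0, 1, 0, 0, 0, 0.7, 0, 0, 1, 0, 0, 0, 0.7, 0, 0, 1, 0, 0, 0, 0.7, 0, 0, 1, 0, 0, 0, 0.7, 0, 0, 0, 0, 0, 0, 0.7, 0, 0, 0, 0, 0, 0, 0.7, 0, 0, 0, 0, 0, 0, 0.7]}}

```text
t: 69.22
eef_pos: [0.4793, -0.0512, 0.0724]
tool_rot: [-0.002, 0.998, -0.058, 0.0]
contact_force: [-0.4, -1.1, 1.4]
gripper_width: 0.698
grasp_force: 0.0
```

```bash
python3 -c "
from h import *
plan(.478,-.0541,.009,-6.9);sidecheck()"
```

```text
pos [ 0.4793 -0.0512  0.0724] yaw -6.6 | turn units [-0.04 -0.    0.06] | shift units after turn [-0.05  0.15  3.17] F [-0.4 -1.1  1.4] grip 0.698 q7 -1.78 t 69.22
red (np.float64(257.7), np.float64(205.3), 273) -> None
yel (np.float64(298.8), np.float64(226.8), 382) -> (np.float64(300.8), np.float64(222.4), 350)
grn (np.float64(292.5), np.float64(178.0), 190) -> None
blu (np.float64(331.5), np.float64(200.1), 155) -> (np.float64(331.3), np.float64(201.1), 44)
```

>>> {"op": "jog_arm", "data": {"moves": [0, 0.1, 1, 0, 0, 0, 0.7, 0, 0, 1, 0, 0, 0, 0.7, 0, 0, 1, 0, 0, 0, 0.7, 0, 0, 0.1, 0, 0, 0, 0.7, 0, 0, 0, 0, 0, 0, 0.7, 0, 0, 0, 0, 0, 0, 0.3, 0, 0, 0, 0, 0, 0, 0.1, 0, 0, 0, 0, 0, 0, 0.1]}}

```text
t: 69.93
eef_pos: [0.4797, -0.0536, 0.0114]
tool_rot: [-0.001, 0.998, -0.059, 0.001]
contact_force: [-1.2, 0.1, 4.4]
gripper_width: 0.363
grasp_force: 39.4
```

>>> {"op": "jog_arm", "data": {"moves": [0, 0, 0, 0, 0, 0, 0.1, 0, 0, 0, 0, 0, 0, 0.1, 0, 0, 0, 0, 0, 0, 0.1, 0, 0, -0.3, 0, 0, 0, 0.1, 0, 0, -1, 0, 0, 0, 0.1, 0, 0, -1, 0, 0, 0, 0.1, 0, 0, -1, 0, 0, 0, 0.1, 0, 0, -1, 0, 0, 0, 0.1]}}

```text
t: 70.6
eef_pos: [0.4784, -0.0539, 0.0976]
tool_rot: [-0.001, 0.998, -0.058, 0.0]
contact_force: [-0.1, -0.0, -2.2]
gripper_width: 0.364
grasp_force: 40.1
```

>>> {"op": "jog_arm", "data": {"moves": [0, 0, -1, 0, 0, 0, 0.1, 0, 0, -1, 0, 0, 0, 0.1, 0, 0, -1, 0, 0, 0, 0.1, 0, 0, 0, 0, 0, 0, 0.1, 0, 0, 0, 0, 0, 0, 0.1, 0, 0, 0, 0, 0, 0, 0.1, 0, 0, 0, 0, 0, 0, 0.1, 0, 0, 0, 0, 0, 0, 0.1]}}

```text
t: 71.27
eef_pos: [0.4777, -0.054, 0.1549]
tool_rot: [-0.001, 0.998, -0.058, -0.001]
contact_force: [0.1, -0.8, -1.0]
gripper_width: 0.358
grasp_force: 40.1
```

```bash
python3 -c "
from h import *
plan(.504,-.3355,.15,-6.9);sidecheck()
T=Cam('top')
m=((T.hsv[...,1]<40)&(T.hsv[...,2]>150)).astype(np.uint8);m[:180]=0;m[:,:340]=0
cs,_=cv2.findContours(m,0,1);c=max(cs,key=cv2.contourArea);r=T.rect(c,.018);print(r,cv2.boundingRect(c))"
```

```text
pos [ 0.4777 -0.054   0.1549] yaw -6.7 | turn units [-0.04  0.03  0.05] | shift units after turn [ 3.   13.81  0.24] F [ 0.1 -0.8 -1. ] grip 0.358 q7 -1.75 t 71.27
red (np.float64(257.7), np.float64(205.3), 273) -> None
yel (np.float64(298.8), np.float64(226.8), 382) -> (np.float64(309.7), np.float64(187.1), 304)
grn (np.float64(292.5), np.float64(178.0), 190) -> None
blu (np.float64(331.5), np.float64(200.1), 155) -> (np.float64(327.3), np.float64(198.3), 3)
((0.5138587355613708, -0.37188318371772766), (0.13959582149982452, 0.19304198026657104), 9.804033279418945) (346, 199, 90, 68)
```

>>> {"op": "jog_arm", "data": {"moves": [0.22, 0.98, 0, 0, 0, 0, 0.1, 0.22, 0.98, 0, 0, 0, 0, 0.1, 0.22, 0.98, 0, 0, 0, 0, 0.1, 0.22, 0.98, 0, 0, 0, 0, 0.1, 0.22, 0.98, 0, 0, 0, 0, 0.1, 0.22, 0.98, 0, 0, 0, 0, 0.1, 0.22, 0.98, 0, 0, 0, 0, 0.1, 0.22, 0.98, 0, 0, 0, 0, 0.1]}}

```text
t: 72.03
eef_pos: [0.4949, -0.2148, 0.1547]
tool_rot: [-0.002, 0.998, -0.058, -0.001]
contact_force: [0.4, 0.4, -0.3]
gripper_width: 0.362
grasp_force: 40.1
```

>>> {"op": "jog_arm", "data": {"moves": [0.22, 0.98, 0, 0, 0, 0, 0.1, 0.22, 0.98, 0, 0, 0, 0, 0.1, 0.22, 0.98, 0, 0, 0, 0, 0.1, 0.22, 0.98, 0, 0, 0, 0, 0.1, 0.22, 0.98, 0, 0, 0, 0, 0.1, 0.22, 0.98, 0, 0, 0, 0, 0.1, 0, 0, 0, 0, 0, 0, 0.1, 0, 0, 0, 0, 0, 0, 0.1]}}

```text
t: 72.7
eef_pos: [0.507, -0.3348, 0.1541]
tool_rot: [-0.001, 0.998, -0.06, -0.001]
contact_force: [-0.1, 0.9, -1.2]
gripper_width: 0.36
grasp_force: 40.1
```

>>> {"op": "jog_arm", "data": {"moves": [0, 0, 1, 0, 0, 0, 0.1, 0, 0, 1, 0, 0, 0, 0.1, 0, 0, 1, 0, 0, 0, 0.1, 0, 0, 1, 0, 0, 0, 0.1, 0, 0, 1, 0, 0, 0, 0.1, 0, 0, 0, 0, 0, 0, 0.1, 0, 0, 0, 0, 0, 0, 0.1, 0, 0, 0, 0, 0, 0, 0.1]}}

```text
t: 73.37
eef_pos: [0.5084, -0.3331, 0.0559]
tool_rot: [-0.001, 0.998, -0.058, 0.0]
contact_force: [0.8, 0.2, -0.2]
gripper_width: 0.357
grasp_force: 40.1
```

```bash
python3 -c "
from h import *
plan(.5075,-.3345,.018,-6.9)"
```

```text
pos [ 0.5084 -0.3331  0.0559] yaw -6.7 | turn units [-0.04 -0.01  0.06] | shift units after turn [-0.04  0.08  1.9 ] F [ 0.8  0.2 -0.2] grip 0.357 q7 -1.22 t 73.37
```

>>> {"op": "jog_arm", "data": {"moves": [0, 0, 1, 0, 0, 0, 0.1, 0, 0, 0.5, 0, 0, 0, 0.1, 0, 0, 0.3, 0, 0, 0, 0.1, 0, 0, 0.05, 0, 0, 0, 0.1, 0, 0, 0, 0, 0, 0, 0.1, 0, 0, 0, 0, 0, 0, 0.1, 0, 0, 0, 0, 0, 0, 0.1, 0, 0, 0, 0, 0, 0, 0.1]}}

```text
t: 74.03
eef_pos: [0.5081, -0.3336, 0.0186]
tool_rot: [-0.001, 0.998, -0.058, 0.0]
contact_force: [0.4, 0.6, -0.9]
gripper_width: 0.359
grasp_force: 40.1
```

>>> {"op": "jog_arm", "data": {"moves": [0, 0, 0.04, 0, 0, 0, 0.1, 0, 0, 0, 0, 0, 0, 0.1, 0, 0, 0, 0, 0, 0, 0.38, 0, 0, 0, 0, 0, 0, 0.42, 0, 0, 0, 0, 0, 0, 0.5, 0, 0, 0, 0, 0, 0, 0.5, 0, 0, -0.3, 0, 0, 0, 0.5, 0, 0, -1, 0, 0, 0, 0.5]}}

```text
t: 74.7
eef_pos: [0.5057, -0.3323, 0.0412]
tool_rot: [-0.003, 0.998, -0.058, -0.002]
contact_force: [0.3, 0.2, 0.6]
gripper_width: 0.502
grasp_force: 0.0
```

>>> {"op": "jog_arm", "data": {"moves": [0, 0, -1, 0, 0, 0, 0.5, 0, 0, -1, 0, 0, 0, 0.5, 0, 0, -1, 0, 0, 0, 0.5, 0, 0, -1, 0, 0, 0, 0.5, 0, 0, -1, 0, 0, 0, 0.6, 0, 0, 0, 0, 0, 0, 0.7, 0, 0, 0, 0, 0, 0, 0.7, 0, 0, 0, 0, 0, 0, 0.7]}}

```text
t: 75.37
eef_pos: [0.5073, -0.3335, 0.1429]
tool_rot: [-0.002, 0.998, -0.058, -0.0]
contact_force: [0.5, 0.5, -0.7]
gripper_width: 0.703
grasp_force: 0.0
```

```bash
python3 -c "
from h import *
plan(.458,-.1619,.15,19.1)
T=Cam('top');yokes(T,names=['blu']);S=Cam('side')
for c in S.blobs(20,36,smin=140,vmin=60,amin=30): print(c[:,0].mean(0),cv2.contourArea(c), cv2.boundingRect(c))
print(S.px([.508,-.333,.025]))"
```

```text
pos [ 0.5073 -0.3335  0.1429] yaw -6.7 | turn units [-0.04  0.   -6.45] | shift units after turn [ 0.48 -8.91 -0.35] F [ 0.5  0.5 -0.7] grip 0.703 q7 -1.22 t 75.37
blu c [ 0.4578 -0.162 ] mean [ 0.4578 -0.1622] size [0.049  0.0318] yaw 19.1 hi/lo 163 101 npx 230
blu c [ 0.3905 -0.0954] mean [ 0.3905 -0.0956] size [0.036  0.0223] yaw 70.7 hi/lo 169 147 npx 113
blu c [ 0.353  -0.1932] mean [ 0.3528 -0.1937] size [0.0712 0.0468] yaw -7.1 hi/lo 164 96 npx 516
[349.50909091 158.4       ] 187.5 (341, 149, 19, 19)
[343.96875  97.     ] 73.0 (340, 91, 10, 13)
[347.89291545 158.88677837]
```

>>> {"op": "jog_arm", "data": {"moves": [0, 0, 0, 0, 0, -1, 0.7, 0, 0, 0, 0, 0, -1, 0.7, 0, 0, 0, 0, 0, -1, 0.7, 0, 0, 0, 0, 0, -1, 0.7, 0, 0, 0, 0, 0, -1, 0.7, 0, 0, 0, 0, 0, -1, 0.7, 0, 0, 0, 0, 0, -0.45, 0.7, 0.05, -1, 0, 0, 0, 0, 0.7]}}

```text
t: 76.13
eef_pos: [0.5015, -0.3178, 0.1422]
tool_rot: [-0.001, 0.986, 0.165, -0.0]
contact_force: [-0.2, -0.5, -0.2]
gripper_width: 0.703
grasp_force: 0.0
```

>>> {"op": "jog_arm", "data": {"moves": [0.05, -1, 0, 0, 0, 0, 0.7, 0.05, -1, 0, 0, 0, 0, 0.7, 0.05, -1, 0, 0, 0, 0, 0.7, 0.05, -1, 0, 0, 0, 0, 0.7, 0.05, -1, 0, 0, 0, 0, 0.7, 0.05, -1, 0, 0, 0, 0, 0.7, 0.05, -1, 0, 0, 0, 0, 0.7, 0.08, -0.9, 0, 0, 0, 0, 0.7]}}

```text
t: 76.8
eef_pos: [0.4573, -0.1611, 0.1428]
tool_rot: [-0.002, 0.986, 0.166, -0.001]
contact_force: [-0.2, -0.3, 0.5]
gripper_width: 0.698
grasp_force: 0.0
```

>>> {"op": "jog_arm", "data": {"moves": [0, 0, 1, 0, 0, 0, 0.7, 0, 0, 1, 0, 0, 0, 0.7, 0, 0, 1, 0, 0, 0, 0.7, 0, 0, 0.6, 0, 0, 0, 0.7, 0, 0, 0, 0, 0, 0, 0.7, 0, 0, 0, 0, 0, 0, 0.7, 0, 0, 0, 0, 0, 0, 0.7, 0, 0, 0, 0, 0, 0, 0.7]}}

```text
t: 77.47
eef_pos: [0.4592, -0.1624, 0.0724]
tool_rot: [-0.001, 0.986, 0.166, 0.001]
contact_force: [-0.2, -0.1, 0.2]
gripper_width: 0.699
grasp_force: 0.0
```

```bash
python3 -c "
from h import *
plan(.458,-.1619,.009,19.1);sidecheck()"
```

```text
pos [ 0.4592 -0.1624  0.0724] yaw 19.1 | turn units [-0.03 -0.03 -0.  ] | shift units after turn [-0.05 -0.04  3.17] F [-0.2 -0.1  0.2] grip 0.699 q7 -1.12 t 77.47
red (np.float64(257.7), np.float64(205.3), 273) -> None
yel (np.float64(298.8), np.float64(226.8), 382) -> (np.float64(349.7), np.float64(161.6), 40)
grn (np.float64(292.5), np.float64(178.0), 190) -> None
blu (np.float64(331.5), np.float64(200.1), 155) -> (np.float64(331.2), np.float64(200.2), 166)
```

>>> {"op": "jog_arm", "data": {"moves": [-0.05, -0.04, 1, 0, 0, 0, 0.7, 0, 0, 1, 0, 0, 0, 0.7, 0, 0, 1, 0, 0, 0, 0.7, 0, 0, 0.1, 0, 0, 0, 0.7, 0, 0, 0, 0, 0, 0, 0.7, 0, 0, 0, 0, 0, 0, 0.3, 0, 0, 0, 0, 0, 0, 0.1, 0, 0, 0, 0, 0, 0, 0.1]}}

```text
t: 78.18
eef_pos: [0.4583, -0.1618, 0.0111]
tool_rot: [-0.001, 0.986, 0.166, 0.001]
contact_force: [-0.8, 0.8, 3.8]
gripper_width: 0.361
grasp_force: 39.2
```

>>> {"op": "jog_arm", "data": {"moves": [0, 0, 0, 0, 0, 0, 0.1, 0, 0, 0, 0, 0, 0, 0.1, 0, 0, 0, 0, 0, 0, 0.1, 0, 0, -0.3, 0, 0, 0, 0.1, 0, 0, -1, 0, 0, 0, 0.1, 0, 0, -1, 0, 0, 0, 0.1, 0, 0, -1, 0, 0, 0, 0.1, 0, 0, -1, 0, 0, 0, 0.1]}}

```text
t: 78.85
eef_pos: [0.4571, -0.1618, 0.0973]
tool_rot: [-0.001, 0.986, 0.166, 0.0]
contact_force: [0.6, -1.0, 0.4]
gripper_width: 0.362
grasp_force: 40.1
```

>>> {"op": "jog_arm", "data": {"moves": [0, 0, -1, 0, 0, 0, 0.1, 0, 0, -1, 0, 0, 0, 0.1, 0, 0, -1, 0, 0, 0, 0.1, 0, 0, 0, 0, 0, 0, 0.1, 0, 0, 0, 0, 0, 0, 0.1, 0, 0, 0, 0, 0, 0, 0.1, 0, 0, 0, 0, 0, 0, 0.1, 0, 0, 0, 0, 0, 0, 0.1]}}

```text
t: 79.52
eef_pos: [0.4564, -0.1618, 0.1546]
tool_rot: [-0.002, 0.986, 0.166, -0.001]
contact_force: [-0.8, 0.2, -1.4]
gripper_width: 0.363
grasp_force: 40.2
```

```bash
python3 -c "
from h import *
plan(.52,-.412,.155,19.1)"
```

```text
pos [ 0.4564 -0.1618  0.1546] yaw 19.1 | turn units [-0.06  0.01  0.  ] | shift units after turn [-1.09 12.86 -0.02] F [-0.8  0.2 -1.4] grip 0.363 q7 -1.08 t 79.52
```

>>> {"op": "jog_arm", "data": {"moves": [-0.08, 1, 0, 0, 0, 0, 0.1, -0.08, 1, 0, 0, 0, 0, 0.1, -0.08, 1, 0, 0, 0, 0, 0.1, -0.08, 1, 0, 0, 0, 0, 0.1, -0.08, 1, 0, 0, 0, 0, 0.1, -0.08, 1, 0, 0, 0, 0, 0.1, -0.08, 1, 0, 0, 0, 0, 0.1, -0.08, 1, 0, 0, 0, 0, 0.1]}}

```text
t: 80.18
eef_pos: [0.4972, -0.318, 0.1541]
tool_rot: [-0.002, 0.986, 0.166, -0.001]
contact_force: [0.2, -0.0, -1.0]
gripper_width: 0.359
grasp_force: 40.1
```

>>> {"op": "jog_arm", "data": {"moves": [-0.08, 1, 0, 0, 0, 0, 0.1, -0.08, 1, 0, 0, 0, 0, 0.1, -0.08, 1, 0, 0, 0, 0, 0.1, -0.08, 1, 0, 0, 0, 0, 0.1, -0.08, 0.86, 0, 0, 0, 0, 0.1, 0, 0, 0, 0, 0, 0, 0.1, 0, 0, 0, 0, 0, 0, 0.1, 0, 0, 0, 0, 0, 0, 0.1]}}

```text
t: 80.85
eef_pos: [0.5215, -0.4107, 0.1539]
tool_rot: [-0.002, 0.986, 0.166, -0.0]
contact_force: [0.3, 0.4, -0.5]
gripper_width: 0.362
grasp_force: 40.2
```

>>> {"op": "jog_arm", "data": {"moves": [0, 0, 1, 0, 0, 0, 0.1, 0, 0, 1, 0, 0, 0, 0.1, 0, 0, 1, 0, 0, 0, 0.1, 0, 0, 1, 0, 0, 0, 0.1, 0, 0, 1, 0, 0, 0, 0.1, 0, 0, 0, 0, 0, 0, 0.1, 0, 0, 0, 0, 0, 0, 0.1, 0, 0, 0, 0, 0, 0, 0.1]}}

```text
t: 81.52
eef_pos: [0.5226, -0.4113, 0.0561]
tool_rot: [-0.001, 0.986, 0.166, 0.001]
contact_force: [-0.7, -0.6, -0.9]
gripper_width: 0.364
grasp_force: 40.1
```

```bash
python3 -c "
from h import *
plan(.52,-.412,.0175,19.1)"
```

```text
pos [ 0.5226 -0.4113  0.0561] yaw 19.1 | turn units [-0.03 -0.03  0.01] | shift units after turn [-0.13 -0.01  1.93] F [-0.7 -0.6 -0.9] grip 0.364 q7 -0.72 t 81.52
```

>>> {"op": "jog_arm", "data": {"moves": [0, 0, 1, 0, 0, 0, 0.1, 0, 0, 0.5, 0, 0, 0, 0.1, 0, 0, 0.3, 0, 0, 0, 0.1, 0, 0, 0.05, 0, 0, 0, 0.1, 0, 0, 0.04, 0, 0, 0, 0.1, 0, 0, 0, 0, 0, 0, 0.1, 0, 0, 0, 0, 0, 0, 0.1, 0, 0, 0, 0, 0, 0, 0.1]}}

```text
t: 82.18
eef_pos: [0.5222, -0.4118, 0.0178]
tool_rot: [-0.001, 0.986, 0.166, 0.001]
contact_force: [-0.5, 0.0, -1.2]
gripper_width: 0.362
grasp_force: 40.1
```

>>> {"op": "jog_arm", "data": {"moves": [0, 0, 0, 0, 0, 0, 0.38, 0, 0, 0, 0, 0, 0, 0.42, 0, 0, 0, 0, 0, 0, 0.5, 0, 0, 0, 0, 0, 0, 0.5, 0, 0, 0, 0, 0, 0, 0.5, 0, 0, -0.3, 0, 0, 0, 0.5, 0, 0, -1, 0, 0, 0, 0.5, 0, 0, -1, 0, 0, 0, 0.5]}}

```text
t: 82.85
eef_pos: [0.5211, -0.411, 0.0631]
tool_rot: [-0.002, 0.986, 0.166, -0.001]
contact_force: [0.3, -0.3, -0.3]
gripper_width: 0.5
grasp_force: 0.0
```

>>> {"op": "jog_arm", "data": {"moves": [0, 0, -1, 0, 0, 0, 0.5, 0, 0, -1, 0, 0, 0, 0.5, 0, 0, -1, 0, 0, 0, 0.5, 0, 0, -1, 0, 0, 0, 0.5, 0, 0, -1, 0, 0, 0, 0.5, 0, 1, 0, 0, 0, 0, 0.5, 0, 1, 0, 0, 0, 0, 0.5, 0, 1, 0, 0, 0, 0, 0.5]}}

```text
t: 83.52
eef_pos: [0.5419, -0.4692, 0.1645]
tool_rot: [-0.001, 0.986, 0.166, 0.001]
contact_force: [0.7, -0.9, 0.4]
gripper_width: 0.499
grasp_force: 0.0
```

>>> {"op": "jog_arm", "data": {"moves": [0, 1, 0, 0, 0, 0, 0.5, 0, 1, 0, 0, 0, 0, 0.5, 0, 1, 0, 0, 0, 0, 0.5, 0, 1, 0, 0, 0, 0, 0.5, 0, 1, 0, 0, 0, 0, 0.5, -0.5, 1, 0, 0, 0, 0, 0.5, 0, 0, 0, 0, 0, 0, 0.5, 0, 0, 0, 0, 0, 0, 0.5]}}

```text
t: 84.18
eef_pos: [0.57, -0.5867, 0.1624]
tool_rot: [-0.001, 0.986, 0.165, -0.0]
contact_force: [0.0, 0.5, -0.9]
gripper_width: 0.497
grasp_force: 0.0
```

```bash
python3 -c "
from h import *
o=get_obs();print(o['eef_pos'],o['t'])
T=Cam('top');S=Cam('side')
print('saucer');yokes(T,roi=(335,190,450,280),names=['yel','blu'])
print('chest');yokes(T,roi=(35,170,160,270),names=['red'])
r,m=orange_top(T,vm=200); print('feeler',np.round(r[0],4),np.round(r[1],4),r[2])
# green yoke in the chest: bright saturated green against the chest's green
for C,n in((T,'top'),(S,'side')):
  for c in C.blobs(62,72,smin=165,vmin=110,amin=25): print(n,c[:,0].mean(0).round(),cv2.contourArea(c))
  print('expect',C.px([.53,.3757,.045]), 'hsv there',C.hsv[tuple(C.px([.53,.3757,.045]).round().astype(int)[::-1])], C.hsv[tuple(C.px([.53+.01,.3757-.011,.045]).round().astype(int)[::-1])])
# bystanders unchanged?
d=cv2.absdiff(T.img,cv2.imread('pics/top0.png')).max(2);print('bottle/roller diff',(d[95:140,210:245]>40).sum(),(d[120:150,310:400]>40).sum())
print('lid green at open pose',S.hsv[235,100])
z=lambda im,u0,v0,u1,v1:cv2.resize(im[v0:v1,u0:u1],(390,290),interpolation=2)
cv2.imwrite('pics/g1.png',np.vstack([np.hstack([z(T.img,35,150,165,260),z(T.img,330,180,460,280)]),np.hstack([z(S.img,60,190,250,384),z(S.img,310,115,400,190)])]))"
```

```text
[ 0.56996655 -0.58667432  0.16241141] 84.1833
saucer
yel c [ 0.5058 -0.335 ] mean [ 0.5058 -0.335 ] size [0.0495 0.0323] yaw -6.9 hi/lo 216 141 npx 231
blu c [ 0.5223 -0.414 ] mean [ 0.5222 -0.4139] size [0.0485 0.032 ] yaw 18.9 hi/lo 159 99 npx 211
chest
red c [0.5312 0.2941] mean [0.5314 0.2941] size [0.0512 0.0327] yaw 14.5 hi/lo 190 86 npx 205
feeler [0.4637 0.0875] [0.0151 0.0331] 76.47640991210938
expect [ 79.47176236 217.39203413] hsv there [ 66 131  76] [ 68 118 195]
side [149. 342.] 140.5
side [156. 332.] 171.0
expect [150.73871772 336.15029606] hsv there [ 71  43 160] [ 70 229 200]
bottle/roller diff 0 0
lid green at open pose [ 71 103  92]
```

All four yokes measure where they should be: red and green upright in the chest, yellow and blue upright in the saucer. The feeler is in its stand, the lid is open, and the bottle and roller haven't changed.

```bash
python3 -c "
from station import *
print(hand_in())"
```

```text
the job is handed in; nothing more can be done
None
```

The job is handed in: red and green (the blade fits) stand in the chest, yellow and blue (jam 6 mm below the mouth) stand in the saucer, the feeler is back in its stand and the lid is open; yellow got about 27 N at its jam (blue about 10 N), more than the light press asked for.

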